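# Clamp a block in the mortising bed under its cross bar

## Task

Get the dark block ready for mortising: lay it flat in the mortising bed, its length running from front to back between the two posts, pushed up against both the end stop and the side stop. Then lay the long batten flat across the two forked end posts so that it bridges the block, its ends standing evenly in both forks, and only then swing both hold-down levers over it and press them fully down so that the bar clamps the block. Leave the other tools where they are.

Things in the scene. Friction and masses are not known exactly. Their poses are not given: they have to be found in the camera images.
- clamp_bed: Mortising bed fixed to the bench: plywood base 18 mm thick (x -111 to +65, y -107 to +107 mm), a forked wooden post at each end. Origin on the bench top midway between the posts, under the bar's line; y along the bar to the left post, z up, -x the open front towards the robot. Over the block, fingers may reach only 5 mm below the bar's underside when it is laid.
- block_seat (a point): Where the block's centre belongs: bed x -35, y 0, z 34 mm; block lengthwise along the bed's x on the base top (z 18). END STOP: strip across the back, 70 mm wide, 20 mm high, face at bed x +35 mm. SIDE STOP: strip on the left, 14 mm high, face at bed y +23 mm, from x -11 to +35 mm only. Seated, its front end is at x -105; front and right are open.
- bar_seat (a point): Where the bar's centre belongs when first laid: bed x 0, y 0, z 65 mm, bar along the bed's y. Pressed down onto the block it sinks 5 mm, to z 60 mm (bar top 70, block top 50).
- fork_l (a point): Top centre (bed z 55 mm) of the raised sprung rest in the left fork, bed y +85; a steel pad 30 x 20 mm. The fork is a slot 39 mm wide in bed x, centred on x 0, open at the top and at both ends in y, 24 mm long; wooden cheeks to z 72 mm, flared outward over the top 8 mm. The rest yields at 3 N, takes 5 N at 5 mm, stops at 6 mm.
- fork_r (a point): The same in the right fork, bed y -85 mm.
- block_mid (a point): Centre of the block to be clamped: a dark brown hardwood block, 45 mm wide (its x), 140 mm long (its y), 32 mm high (its z), about 125 g, lying flat on the bench. Either end may go to the end stop.
- bar_mid (a point): Centre of the clamp bar: a plain mid-brown batten, the longest and narrowest of the loose timbers, 35 mm wide (its x), 200 mm long (its y), 20 mm thick (its z), about 90 g, lying flat on the bench. Either way round.
- lever_l (a joint): Left hold-down lever, rad: 0 = down with its rubber foot on the clamping bar, positive = raised, up to 1.75. Axis along bed y at bed x +38, y +85, z 70 mm, behind the fork; foot 38 mm in front of the axis. The pivot is stiff, the lever stays where left: about 8 N at the handle turns it, 10 N brings the bar to the block, 12 to 20 N clamps. Stops at -0.25 if no bar is there.
- lever_r (a joint): Right hold-down lever, at bed y -85 mm, otherwise the same as the left one.
- knob_l (a point): Centre of the black cross handle, a cylinder 20 mm in diameter and 30 mm long along bed y, at the end of the left lever. With the lever at 0 it lies 108 mm in front (bed -x) of the lever's axis and 28 mm above it; it moves on an arc of 112 mm radius about the axis. The lever behind it is 10 to 12 mm wide.
- knob_r (a point): Centre of the black cross handle of the right lever, the same as the left one.
- mortise_chisel: Bystander: a chisel with a wooden handle, 276 mm long, lying behind the bed. Origin under its middle.
- mallet: Bystander: a beech mallet, 307 mm long, lying towards the back. Origin under its middle.
- wax_tin: Bystander: a round tin, 78 mm in diameter, 34 mm high, behind the bed. Origin under its middle.

How it is judged:
On the way, in this order (a step that is already met when the one before it is completed fails the run):
1. the block lies flat in the bed against both stops, before the bar goes on (x of block_mid in the frame of clamp_bed between -0.04 and -0.03 m and y of block_mid in the frame of clamp_bed between -0.005 and 0.005 m and z of block_mid in the frame of clamp_bed between 0.031 and 0.037 m and angle between the y axis of block_mid and the x axis of clamp_bed, either way round below 0.06 rad), for 0.2 s.
2. the bar lies across both sprung rests in the two forks, with both levers still up (x of bar_mid in the frame of clamp_bed between -0.006 and 0.006 m and y of bar_mid in the frame of clamp_bed between -0.012 and 0.012 m and angle between the y axis of bar_mid and the y axis of clamp_bed, either way round below 0.08 rad and angle between the z axis of bar_mid and the z axis of clamp_bed, either way round below 0.08 rad and z of bar_mid in the frame of clamp_bed between 0.061 and 0.0675 m and value of joint each of lever_l, lever_r above 0.6 rad), for 0.2 s.
At the end, for the whole second after the job is handed in: Block flat in the bed within 5 mm of both stops and square to them (0.06 rad); bar flat in both forks, centred lengthwise within 12 mm, pressed onto the block (bar centre 57 to 62.5 mm above the bench) with over 5 N; both levers down on the bar (within 0.15 rad of 0); all at rest (all of step 1 and x of bar_mid in the frame of clamp_bed between -0.006 and 0.006 m and y of bar_mid in the frame of clamp_bed between -0.012 and 0.012 m and angle between the y axis of bar_mid and the y axis of clamp_bed, either way round below 0.08 rad and angle between the z axis of bar_mid and the z axis of clamp_bed, either way round below 0.08 rad and z of bar_mid in the frame of clamp_bed between 0.057 and 0.0625 m and value of joint lever_l between -0.15 and 0.15 rad and value of joint lever_r between -0.15 and 0.15 rad and contact force between clamp_bar and rail_block above 5 N and linear speed of each of rail_block, clamp_bar below 0.02 m/s); the robot touches nothing.
It fails at once if a bystander (chisel, mallet or tin) was shifted by more than 30 mm (distance of any of mortise_chisel, mallet, wax_tin from where it was at the start of the episode above 0.03 m).
It also fails if it takes over 72 s, if anything falls off the work surface, if the arm or the gripper's body presses on something with over 40 N, if the wrist force passes 120 N, or if a joint passes its speed limit or range.

## Robot

A 7-joint arm with a two-finger parallel gripper is mounted at the origin on a cart in front of the work surface, level with it; the furniture and walls round the work are solid. World frame = base frame: x ahead of the robot, y to its left, z up, the work surface at z = 0. Lengths are in m, angles in rad, forces in N, time in s.
With the tool pointing down it reaches from about 0.35 to 0.9 m from the base axis. Payload 19.9 kg.
Tool frame: the origin (TCP) lies on the mounting face of the last link; the fingertips stand manip.tip_reach ahead of it and the grasp point (between the pads) lies 180 mm ahead of it (manip.tip_reach is the distance from the TCP to the fingertips, in m); z points along the fingers, y is the direction in which the jaws open and shut (so a half turn about z gives the same grasp; the last joint's range is limited). The gripper opens to 94 mm and grips with 3 to 60 N. Pads are 16 mm wide; open, the fingers measure 119 mm over their backs; the gripper's body (75 mm by 177 mm) begins 78 mm behind the grasp point.
Start: joints at [1.077, 0.417, -0.01, 1.614, 0.005, 1.111, -0.053], TCP at [0.273, -0.562, 0.405] pointing down, gripper open.
Joint ranges: [-2.81, 2.81], [-0.39, 2.02], [-1.27, 1.25], [0.06, 2.57], [-1.19, 4.33], [0.19, 2], [-2.82, 2.82]. Speed limits (rad/s): [1.89, 1.89, 2.39, 2.39, 3.01, 3.01, 3.01].

## Interface

Orientations are given as a 3x3 rotation matrix whose columns are the frame's x, y, z axes.
In Python, from plant import manip gives the robot as it stands.
- The arm moves only by the shell command python3 -m creep 'ROWS'. ROWS is JSON, a list of rows, each an object of numbers: "tx", "ty", "tz": the shift along the tool's x, y, z in cm; "wx", "wy", "wz": the turn, a rotation vector about the tool's x, y, z in rad; "grip": the finger opening in cm, from 0 to 9.4. A call has 1 to 12 rows; each row shifts and turns the commanded pose from where the row before left it, along the tool's axes as they then stand; what a row does not reach is not made up. A row lasts 1/12 s, in which the tool goes at most 41.7 mm and 7.16 degrees, less where a joint would pass 70% of its speed; a pose out of reach is approached as far as the arm can. A call is refused whole if a number of a shift passes 4.17 or a number of a turn 0.125, either way. A call with a gripper value outside its range is refused whole. The fingers move at their own pace and stop on an object; the grip force is fixed at half the most. Time passes only in rows, so rows that do not move let the fingers close. It gives the time, the measured TCP pose, the force and the opening at its end, in the units of the state.
- manip.read_state(): the state, without advancing time (a new reading comes with each control period).
- manip.get_image(name): name is "scene" or "top" or "wrist"; returns a dict with "frame" (400x640x3 uint8, red, green, blue), "z_map" (400x640 float32, m along the optical axis (not along the pixel's ray), 0 where there is no reading), "K" (3x3 intrinsics, pixels), "rvec" (rotation vector, rad) and "tvec" (3), from world to camera coordinates, as OpenCV has them. Camera axes: x right, y down, z forward; pixel columns grow to the right and rows downward; lengths in m; the calibration is good to about 2 mm. The wrist camera is an equidistant fisheye: a pixel r from the principal point sees the ray r / f radians off the axis. A picture is of the moment at which its call begins.
- manip.hand_in(): hands the job in, once; it reports no verdict.
The state is a dict: "time_s": time; "q": joint angles; "joint_velocities": joint speeds; "tau": joint torques, N m; "eef_pos": TCP position; "orientation": TCP orientation; "ft_force": force on the tool from outside, world axes, zero at the start; "ft_torque": the same for the moment, N m; "opening": finger opening in m.
Only numpy, scipy, OpenCV 4.12 (cv2) and the standard library are available. Lean on these libraries where they do the work, as an engineer would, in place of code of your own. Each camera call takes 0.05 s, during which the arm holds its last target.

## Working session

There is one attempt and no reset: what is moved stays moved. The work goes in short steps, Python scripts to look and compute and a shell command to move; the robot and the scene stay as the last step left them, time stands still between calls to the robot, and variables do not carry over. Pictures are saved under pics/ and viewed, and the job is handed in when it is done.

```bash
ls; mkdir -p pics; python3 - <<'E'
from plant import manip
import cv2
print(manip.tip_reach); s=manip.read_state(); print(s)
for n in("scene","top","wrist"):
    d=manip.get_image(n); cv2.imwrite(f"pics/{n}0.png",d["frame"][:,:,::-1]); print(n,d["K"],d["rvec"],d["tvec"])
E
```

```text
pics
0.1992
{'time_s': 0.0, 'q': array([ 1.07752936,  0.4179979 , -0.0103044 ,  1.61419106,  0.00472326,
        1.11070839, -0.05298567]), 'joint_velocities': array([-7.08615458e-04,  2.01600089e-05, -2.43200485e-04,  1.52868847e-03,
        3.75007137e-04,  6.50380504e-04,  5.79082593e-04]), 'tau': array([-7.78009726e-04, -8.51265049e+01,  6.37975093e-01, -4.25983500e+01,
       -4.89873555e-02,  1.88822328e-02,  8.42127315e-05]), 'eef_pos': array([ 0.27278902, -0.56217117,  0.4040031 ]), 'orientation': array([[ 8.99662133e-01,  4.36586316e-01, -6.60135720e-04],
       [ 4.36586800e-01, -8.99661469e-01,  1.09839206e-03],
       [-1.14355728e-04, -1.27638829e-03, -9.99999179e-01]]), 'ft_force': array([ 0.12700525,  0.21025718, -0.21982947]), 'ft_torque': array([-0.01616912,  0.02386091, -0.01090802]), 'opening': 0.09418908483529112}
scene [[410.66509478   0.         323.33447716]
 [  0.         410.66509478 193.41197037]
 [  0.           0.           1.        ]] [ 0.8888262  -2.14018561  1.37221799] [0.35227107 0.27710868 0.46461604]
top [[363.08745983   0.         318.39519968]
 [  0.         363.08745983 200.62417767]
 [  0.           0.           1.        ]] [ 2.14665485 -2.1827959   0.14776374] [-0.11305683  0.6183963   0.84483376]
wrist [[309.70691629   0.         320.46354657]
 [  0.         309.70691629 198.8924353 ]
 [  0.           0.           1.        ]] [-2.46658707  1.54416516  0.2060273 ] [-0.62405369 -0.02716041  0.38961987]
```

View pics/scene0.png

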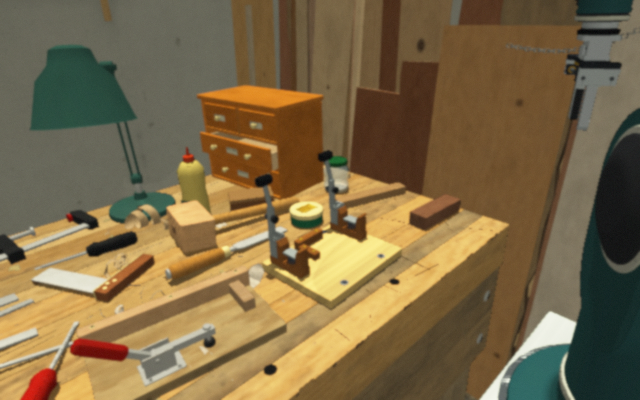

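View pics/top0.png

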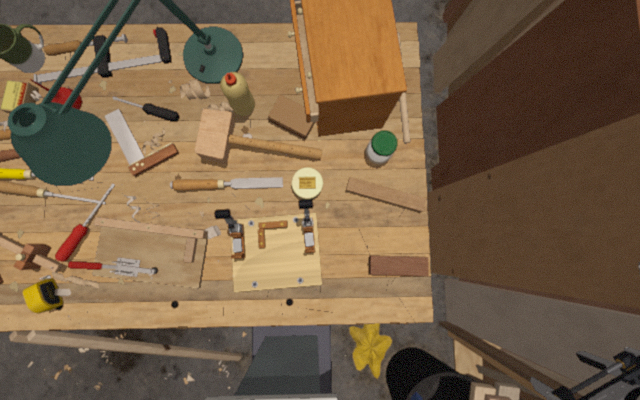

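View pics/wrist0.png

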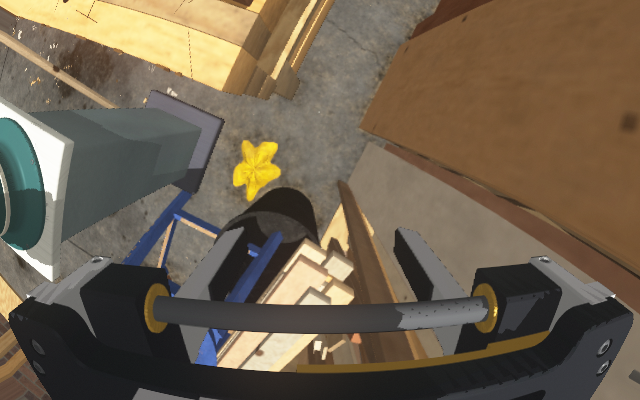

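The top view has the bed at about (277,252), the dark block at (398,265), and a mid-brown batten at (384,195), with the tin at (307,183) behind the bed. I'll enlarge it and measure.

```bash
cat > h.py <<'E'
from plant import manip
import cv2, numpy as np
def cam(n):
    d=manip.get_image(n); R=cv2.Rodrigues(np.array(d["rvec"],float))[0]; d["R"]=R; d["t"]=np.array(d["tvec"],float).ravel(); return d
def px(d,u,v,z=None):
    """pixel -> world (pinhole); z: intersect plane else depth map"""
    r=np.linalg.inv(d["K"])@[u,v,1]
    if z is None: return d["R"].T@(r*d["z_map"][int(round(v)),int(round(u))]-d["t"])
    c=-d["R"].T@d["t"]; w=d["R"].T@r; return c+w*(z-c[2])/w[2]
def proj(d,P):
    p=d["K"]@(d["R"]@np.asarray(P,float)+d["t"]); return p[:2]/p[2]
def cloud(d):
    v,u=np.mgrid[:400,:640]; Z=d["z_map"]; K=d["K"]
    X=np.stack([(u-K[0,2])/K[0,0]*Z,(v-K[1,2])/K[1,1]*Z,Z],-1)
    W=(X-d["t"])@d["R"]; W[Z==0]=np.nan; return W
def crop(d,x0,y0,x1,y1,s,name):
    cv2.imwrite("pics/"+name,cv2.resize(d["frame"][y0:y1,x0:x1,::-1],None,fx=s,fy=s,interpolation=cv2.INTER_CUBIC))
E
python3 - <<'E'
from h import *
d=cam("top"); np.savez("top0.npz",**d)
crop(d,210,160,440,310,3.4,"top_c.png")
W=cloud(d)
for n,(u,v) in dict(block=(398,265),bar=(384,195),base=(245,280),tin=(307,183),bench=(360,240),stopx=(403,115)).items(): print(n,W[v,u].round(4))
for n,(x0,y0,x1,y1,a,b) in dict(block=(360,248,440,284,.022,.04),bar=(335,170,430,218,.012,.03)).items():
    P=W[y0:y1,x0:x1].reshape(-1,3); P=P[(P[:,2]>a)&(P[:,2]<b)]
    r=cv2.minAreaRect(P[:,:2].astype(np.float32)*1000); print(n,len(P),r,np.median(P[:,2]))
E
```

```text
block [ 0.4581 -0.3125  0.0308]
bar [ 0.6304 -0.2878  0.019 ]
base [0.4285 0.0569 0.02  ]
tin [ 0.6616 -0.0961  0.031 ]
bench [ 0.5199 -0.2269 -0.0016]
stopx [ 0.8381 -0.3457  0.0163]
block 1114 ((457.39453125, -315.4000244140625), (140.5128173828125, 44.905914306640625), 87.45588684082031) 0.031360926846039555
bar 1125 ((634.12646484375, -293.3240966796875), (200.36590576171875, 35.983577728271484), 73.20657348632812) 0.019016145408814487
```

View pics/top_c.png

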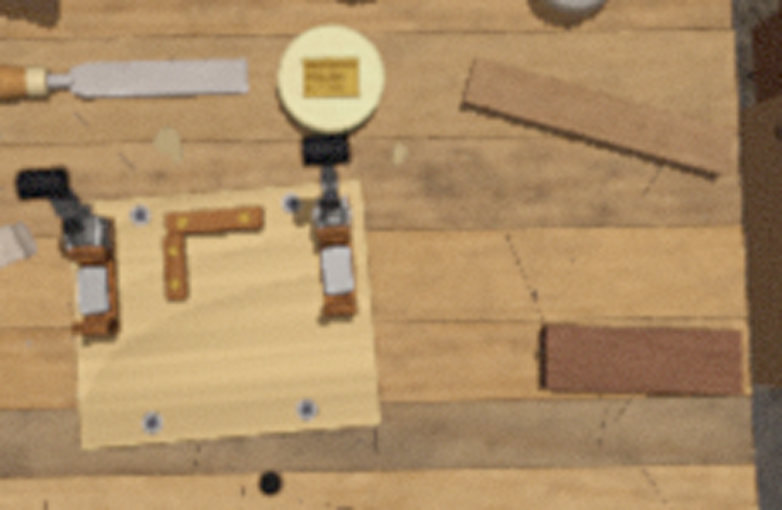

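Both timbers match their given sizes (140×45 and 200×36 mm). Next, the bed pose.

```bash
python3 - <<'E'
from h import *
d=dict(np.load("top0.npz")); W=cloud(d)
V,U=np.mgrid[:400,:640]
m=(U>222)&(U<332)&(V>205)&(V<300)&(W[...,2]>.010)&(W[...,2]<.03)
P=W[m]; r=cv2.minAreaRect(P[:,:2].astype(np.float32)*1000); print("base",r,len(P),np.median(P[:,2]))
print(cv2.boxPoints(r))
# pads by picture: crop px/3.4+offset
f=lambda a,b:(a/3.4+210-.35,b/3.4+160-.35)
for n,(a,b,z) in dict(padL=(94,290,.055),padR=(338,270,.055),c1=(82,448,.018),c2=(380,424,.018),c3=(359,181,.018),stopL=(165,222,.038),stopR=(262,217,.038),knL=(43,184,None),knR=(326,151,None)).items():
    u,v=f(a,b); print(n,px(d,u,v,z).round(4), W[int(round(v)),int(round(u))].round(4))
# high points
m=(U>205)&(U<332)&(V>190)&(V<260)&(W[...,2]>.08)
Q=W[m]; 
for s in (Q[:,1]>-.02,Q[:,1]<-.02):
    q=Q[s]; t=q[q[:,2]>q[:,2].max()-.03]; print(len(q),q[:,2].max(),t.mean(0).round(4),t.min(0),t.max(0))
# stop strip pixels height .03-.042
m=(U>245)&(U<300)&(V>210)&(V<255)&(W[...,2]>.0275)&(W[...,2]<.045)
q=W[m]; print("stops",len(q),q.min(0),q.max(0))
E
```

```text
base ((495.4933166503906, -15.538909912109375), (176.19223022460938, 214.2483367919922), 3.6837692260742188) 5197 0.0174603844534519
[[ 400.69653   85.70378]
 [ 414.4619  -128.10188]
 [ 590.2901  -116.7816 ]
 [ 576.5247    97.02406]]
padL [0.5127 0.0689 0.055 ] [0.5126 0.0702 0.0525]
padR [ 0.5235 -0.0995  0.055 ] [ 0.5237 -0.0994  0.055 ]
c1 [0.4019 0.084  0.018 ] [0.4028 0.0835 0.0179]
c2 [ 0.4145 -0.1274  0.018 ] [ 0.4151 -0.1265  0.0151]
c3 [ 0.5885 -0.1153  0.018 ] [ 0.5883 -0.1147  0.017 ]
stopL [0.5598 0.0228 0.038 ] [0.561  0.0266 0.0153]
stopR [ 0.5622 -0.0459  0.038 ] [ 0.5633 -0.0466  0.0373]
knL [0.5747 0.0721 0.1868] [0.5743 0.0727 0.1867]
knR [ 0.5917 -0.095   0.1865] [ 0.5918 -0.096   0.1865]
247 0.19099014660871416 [0.5755 0.0729 0.1851] [0.5666254  0.05894816 0.17355453] [0.58547181 0.08948691 0.19099015]
215 0.18881671096104571 [ 0.5929 -0.0946  0.1833] [ 0.58405375 -0.10822753  0.1593281 ] [ 0.60337866 -0.079684    0.18881671]
stops 322 [ 0.50676582 -0.04658622  0.02777101] [0.57091554 0.02453371 0.04145387]
```

```bash
python3 - <<'E'
from h import *
d=dict(np.load("top0.npz")); W=cloud(d)
for v in range(120,400,40):
    print([tuple(W[v,u].round(2)) for u in (425,440,470,520,580)])
d=cam("scene"); W=cloud(d)
for u,v in [(430,210),(480,180),(400,140),(350,130)]: print(u,v,W[v,u].round(3))
E
cat >> h.py <<'E'
O=np.array([0.5183,-0.0147]); YAW=0.0643
BX=np.array([np.cos(YAW),np.sin(YAW)]); BY=np.array([-np.sin(YAW),np.cos(YAW)])
def bed(x,y): return O+x*BX+y*BY
def tobed(p): q=np.asarray(p)[:2]-O; return q@BX,q@BY
def jaw(s): y=s["orientation"][:,1]; return np.degrees(np.arctan2(y[1],y[0]))
def plan(p,a=None,z=None):
    """shift in tool cm from now to xy p with jaw angle a deg (turn first), tcp z"""
    s=manip.read_state(); a0=jaw(s); a=a0 if a is None else a
    R=s["orientation"]; dz=0 if z is None else z-s["eef_pos"][2]
    d=np.array([p[0]-s["eef_pos"][0],p[1]-s["eef_pos"][1]])
    A=np.radians(a); x=np.array([-np.sin(A),np.cos(A)]); y=np.array([np.cos(A),np.sin(A)])
    w=-(np.radians(a-a0)+np.pi)%(2*np.pi); w=-((np.radians(a-a0)+np.pi)%(2*np.pi)-np.pi)
    print("t=%.1f pos %s jaw %.2f | wz %.3f  tx %.2f ty %.2f tz %.2f cm  F %s open %.4f"%(s["time_s"],s["eef_pos"].round(4),a0,w,d@x*100,d@y*100,-dz*100,s["ft_force"].round(1),s["opening"]))
E
python3 -c "
from h import *
plan((.4574,-.3154),-2.54,.30)"
```

```text
[(np.float64(1.15), np.float64(-0.7), np.float64(-0.91)), (np.float64(1.13), np.float64(-0.76), np.float64(-0.85)), (np.float64(1.03), np.float64(-0.79), np.float64(-0.58)), (np.float64(0.89), np.float64(-0.78), np.float64(-0.2)), (np.float64(0.81), np.float64(-0.79), np.float64(0.03))]
[(np.float64(0.93), np.float64(-0.69), np.float64(-0.91)), (np.float64(0.93), np.float64(-0.76), np.float64(-0.89)), (np.float64(0.84), np.float64(-0.75), np.float64(-0.51)), (np.float64(0.76), np.float64(-0.75), np.float64(-0.17)), (np.float64(0.71), np.float64(-0.77), np.float64(0.05))]
[(np.float64(0.62), np.float64(-0.39), np.float64(0.02)), (np.float64(0.71), np.float64(-0.7), np.float64(-0.75)), (np.float64(0.67), np.float64(-0.72), np.float64(-0.48)), (np.float64(0.64), np.float64(-0.75), np.float64(-0.19)), (np.float64(0.61), np.float64(-0.77), np.float64(0.04))]
[(np.float64(0.52), np.float64(-0.39), np.float64(-0.0)), (np.float64(0.52), np.float64(-0.7), np.float64(-0.77)), (np.float64(0.52), np.float64(-0.72), np.float64(-0.5)), (np.float64(0.51), np.float64(-0.75), np.float64(-0.2)), (np.f
[... 461 characters left out ...]
at64(0.18), np.float64(-0.77), np.float64(-0.67)), (np.float64(0.25), np.float64(-0.8), np.float64(-0.34)), (np.float64(0.3), np.float64(-0.82), np.float64(-0.08))]
[(np.float64(0.04), np.float64(-0.56), np.float64(-0.62)), (np.float64(0.01), np.float64(-0.64), np.float64(-0.7)), (np.float64(-0.03), np.float64(-0.82), np.float64(-0.82)), (np.float64(0.03), np.float64(-0.95), np.float64(-0.63)), (np.float64(0.29), np.float64(-0.61), np.float64(0.21))]
430 210 [ 0.452 -0.283  0.032]
480 180 [ 0.56  -0.758 -0.067]
400 140 [ 0.901 -0.783 -0.006]
350 130 [ 1.262 -0.896 -0.055]
t=0.2 pos [ 0.2728 -0.5622  0.4044] jaw -64.11 | wz -1.075  tx 25.48 ty 17.34 tz 10.44 cm  F [ 0.4 -0.8  0.7] open 0.0940
```

```bash
python3 -m creep '[{"wz":-0.12,"tz":0.5},{"wz":-0.12,"tz":0.5},{"wz":-0.12,"tz":0.5},{"wz":-0.12,"tz":0.5},{"wz":-0.12,"tz":0.5},{"wz":-0.12,"tz":0.5},{"wz":-0.12,"tz":0.5},{"wz":-0.12,"tz":0.5},{"wz":-0.115,"tz":0.5}]'; python3 -m creep '[{"tx":3,"ty":2.1},{"tx":3,"ty":2.1},{"tx":3,"ty":2.1},{"tx":3,"ty":2.1},{"tx":3,"ty":2.1},{"tx":3,"ty":2.1},{"tx":3,"ty":2.1},{"tx":3,"ty":2.1},{"tz":0}]';  python3 -c "
from h import *
plan((.4569,-.3270),-2.54,.30)
d=cam('wrist');cv2.imwrite('pics/w1.png',d['frame'][:,:,::-1])"
```

```text
t=0.2 pos [ 0.2728 -0.5622  0.4044] jaw -64.11 | wz -1.075  tx 24.32 ty 17.35 tz 10.44 cm  F [ 0.4 -0.8  0.7] open 0.0940validation failed for argument at $[0]...
validation failed for argument at $[0]...
```

View pics/w1.png

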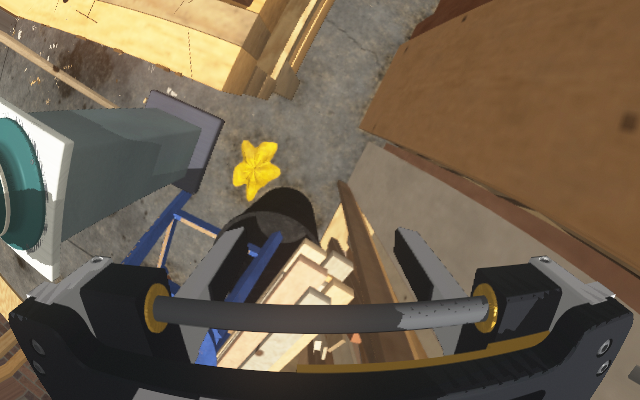

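The call was refused and the arm hasn't moved. The rows may need every key, so I'll try that.

```bash
python3 -m creep '[{"tx":0,"ty":0,"tz":0.5,"wx":0,"wy":0,"wz":-0.12,"grip":9.4}]'; python3 -m creep --help | head -30
```

```text
time_s: 0.38
eef_pos: [0.273, -0.5624, 0.4003]
orientation: [[0.842, 0.539, 0.0], [0.539, -0.842, -0.001], [-0.0, 0.001, -1.0]]
ft_force: [-0.9, 0.0, -1.0]
opening: 0.0939invalid input: not JSON, or not a number
```

All seven keys are required.

```bash
python3 -m creep '[{"tx":0,"ty":0,"tz":0.5,"wx":0,"wy":0,"wz":-0.12,"grip":9.4},{"tx":0,"ty":0,"tz":0.5,"wx":0,"wy":0,"wz":-0.12,"grip":9.4},{"tx":0,"ty":0,"tz":0.5,"wx":0,"wy":0,"wz":-0.12,"grip":9.4},{"tx":0,"ty":0,"tz":0.5,"wx":0,"wy":0,"wz":-0.12,"grip":9.4},{"tx":0,"ty":0,"tz":0.5,"wx":0,"wy":0,"wz":-0.12,"grip":9.4},{"tx":0,"ty":0,"tz":0.5,"wx":0,"wy":0,"wz":-0.12,"grip":9.4},{"tx":0,"ty":0,"tz":0.5,"wx":0,"wy":0,"wz":-0.12,"grip":9.4},{"tx":0,"ty":0,"tz":0.5,"wx":0,"wy":0,"wz":-0.115,"grip":9.4}]'; python3 -m creep '[{"tx":3,"ty":2.1,"tz":0,"wx":0,"wy":0,"wz":0,"grip":9.4},{"tx":3,"ty":2.1,"tz":0,"wx":0,"wy":0,"wz":0,"grip":9.4},{"tx":3,"ty":2.1,"tz":0,"wx":0,"wy":0,"wz":0,"grip":9.4},{"tx":3,"ty":2.1,"tz":0,"wx":0,"wy":0,"wz":0,"grip":9.4},{"tx":3,"ty":2.1,"tz":0,"wx":0,"wy":0,"wz":0,"grip":9.4},{"tx":3,"ty":2.1,"tz":0,"wx":0,"wy":0,"wz":0,"grip":9.4},{"tx":3,"ty":2.1,"tz":0,"wx":0,"wy":0,"wz":0,"grip":9.4},{"tx":3,"ty":2.1,"tz":0,"wx":0,"wy":0,"wz":0,"grip":9.4},{"tx":0,"ty":0,"tz":0,"wx":0,"wy":0,"wz":0,"grip":9.4}]';  python3 -c "
from h import *
plan((.4569,-.3270),-2.54,.30)
d=cam('wrist');cv2.imwrite('pics/w2.png',d['frame'][:,:,::-1])"
```

```text
time_s: 1.05
eef_pos: [0.2728, -0.5623, 0.3593]
orientation: [[0.038, 0.999, -0.0], [0.999, -0.038, 0.0], [0.0, -0.0, -1.0]]
ft_force: [0.6, 0.0, -0.7]
opening: 0.0939
time_s: 1.8
eef_pos: [0.4553, -0.3239, 0.36]
orientation: [[0.036, 0.999, 0.002], [0.999, -0.036, 0.002], [0.002, 0.002, -1.0]]
ft_force: [0.5, 1.3, -0.3]
opening: 0.0941
t=1.8 pos [ 0.4553 -0.3239  0.36  ] jaw -2.06 | wz 0.008  tx -0.30 ty 0.17 tz 6.00 cm  F [ 0.5  1.3 -0.3] open 0.0941
```

View pics/w2.png

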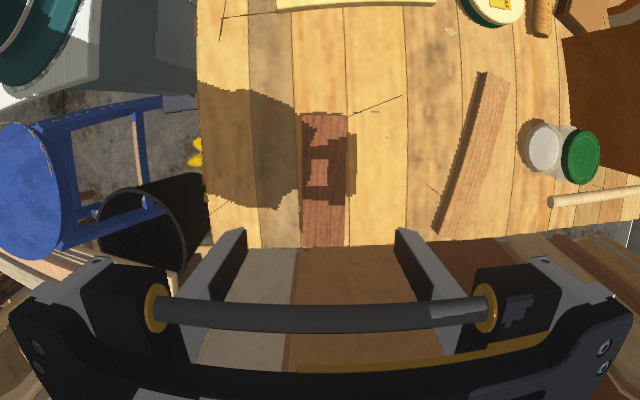

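```bash
python3 -m creep '[{"tx":-0.3,"ty":0.17,"tz":3.5,"wx":0,"wy":0,"wz":0.008,"grip":9.4},{"tx":0,"ty":0,"tz":3.5,"wx":0,"wy":0,"wz":0,"grip":9.4},{"tx":0,"ty":0,"tz":3.5,"wx":0,"wy":0,"wz":0,"grip":9.4},{"tx":0,"ty":0,"tz":3,"wx":0,"wy":0,"wz":0,"grip":9.4},{"tx":0,"ty":0,"tz":1.5,"wx":0,"wy":0,"wz":0,"grip":9.4},{"tx":0,"ty":0,"tz":0.2,"wx":0,"wy":0,"wz":0,"grip":9.4}]'; python3 -m creep '[{"tx":0,"ty":0,"tz":0,"wx":0,"wy":0,"wz":0,"grip":4},{"tx":0,"ty":0,"tz":0,"wx":0,"wy":0,"wz":0,"grip":4},{"tx":0,"ty":0,"tz":0,"wx":0,"wy":0,"wz":0,"grip":4},{"tx":0,"ty":0,"tz":0,"wx":0,"wy":0,"wz":0,"grip":4},{"tx":0,"ty":0,"tz":0,"wx":0,"wy":0,"wz":0,"grip":4},{"tx":0,"ty":0,"tz":0,"wx":0,"wy":0,"wz":0,"grip":4}]'
```

```text
time_s: 2.35
eef_pos: [0.4514, -0.3333, 0.2046]
orientation: [[0.053, 0.999, -0.004], [0.999, -0.053, 0.003], [0.002, -0.004, -1.0]]
ft_force: [-0.3, 0.9, 0.3]
opening: 0.0941
time_s: 2.85
eef_pos: [0.4529, -0.3331, 0.2083]
orientation: [[0.052, 0.999, 0.001], [0.999, -0.052, -0.001], [-0.001, 0.001, -1.0]]
ft_force: [0.3, 0.9, 0.5]
opening: 0.0573
```

```bash
python3 -m creep '[{"tx":0,"ty":0,"tz":0,"wx":0,"wy":0,"wz":0,"grip":4},{"tx":0,"ty":0,"tz":0,"wx":0,"wy":0,"wz":0,"grip":4},{"tx":0,"ty":0,"tz":0,"wx":0,"wy":0,"wz":0,"grip":4},{"tx":0,"ty":0,"tz":0,"wx":0,"wy":0,"wz":0,"grip":4}]'; python3 -m creep '[{"tx":0,"ty":0,"tz":-2,"wx":0,"wy":0,"wz":0,"grip":4},{"tx":0,"ty":0,"tz":-3,"wx":0,"wy":0,"wz":0,"grip":4},{"tx":0,"ty":0,"tz":-4,"wx":0,"wy":0,"wz":0,"grip":4},{"tx":0,"ty":0,"tz":-3,"wx":0,"wy":0,"wz":0,"grip":4},{"tx":0,"ty":0,"tz":0,"wx":0,"wy":0,"wz":0,"grip":4},{"tx":0,"ty":0,"tz":0,"wx":0,"wy":0,"wz":0,"grip":4}]';  python3 -c "
from h import *
plan(bed(-.053,0),-86.32,.33)"
```

```text
time_s: 3.18
eef_pos: [0.4531, -0.333, 0.208]
orientation: [[0.052, 0.999, 0.001], [0.999, -0.052, -0.0], [-0.0, 0.001, -1.0]]
ft_force: [0.8, 0.3, 5.9]
opening: 0.0449
time_s: 3.68
eef_pos: [0.4528, -0.3331, 0.3288]
orientation: [[0.052, 0.999, 0.002], [0.999, -0.052, -0.002], [-0.002, 0.002, -1.0]]
ft_force: [0.0, -0.3, -1.8]
opening: 0.0448
t=3.7 pos [ 0.4528 -0.3331  0.3288] jaw -2.99 | wz 1.454  tx 3.28 ty -31.35 tz -0.12 cm  F [ 0.  -0.3 -1.8] open 0.0448
```

```bash
python3 -m creep '[{"tx":0,"ty":0,"tz":0,"wx":0,"wy":0,"wz":0.121,"grip":4},{"tx":0,"ty":0,"tz":0,"wx":0,"wy":0,"wz":0.121,"grip":4},{"tx":0,"ty":0,"tz":0,"wx":0,"wy":0,"wz":0.121,"grip":4},{"tx":0,"ty":0,"tz":0,"wx":0,"wy":0,"wz":0.121,"grip":4},{"tx":0,"ty":0,"tz":0,"wx":0,"wy":0,"wz":0.121,"grip":4},{"tx":0,"ty":0,"tz":0,"wx":0,"wy":0,"wz":0.121,"grip":4},{"tx":0,"ty":0,"tz":0,"wx":0,"wy":0,"wz":0.121,"grip":4},{"tx":0,"ty":0,"tz":0,"wx":0,"wy":0,"wz":0.121,"grip":4},{"tx":0,"ty":0,"tz":0,"wx":0,"wy":0,"wz":0.121,"grip":4},{"tx":0,"ty":0,"tz":0,"wx":0,"wy":0,"wz":0.121,"grip":4},{"tx":0,"ty":0,"tz":0,"wx":0,"wy":0,"wz":0.121,"grip":4},{"tx":0,"ty":0,"tz":0,"wx":0,"wy":0,"wz":0.121,"grip":4}]'; python3 -m creep '[{"tx":0,"ty":-2,"tz":0,"wx":0,"wy":0,"wz":0,"grip":4},{"tx":0,"ty":-4,"tz":0,"wx":0,"wy":0,"wz":0,"grip":4},{"tx":0,"ty":-4,"tz":0,"wx":0,"wy":0,"wz":0,"grip":4},{"tx":0,"ty":-4,"tz":0,"wx":0,"wy":0,"wz":0,"grip":4},{"tx":0,"ty":-4,"tz":0,"wx":0,"wy":0,"wz":0,"grip":4},{"tx":0,"ty":-4,"tz":0,"wx":0,"wy":0,"wz":0,"grip":4},{"tx":0,"ty":-4,"tz":0,"wx":0,"wy":0,"wz":0,"grip":4},{"tx":0,"ty":-4,"tz":0,"wx":0,"wy":0,"wz":0,"grip":4},{"tx":0,"ty":-1.3,"tz":0,"wx":0,"wy":0,"wz":0,"grip":4},{"tx":0,"ty":0,"tz":0,"wx":0,"wy":0,"wz":0,"grip":4},{"tx":0,"ty":0,"tz":0,"wx":0,"wy":0,"wz":0,"grip":4},{"tx":0,"ty":0,"tz":0,"wx":0,"wy":0,"wz":0,"grip":4}]';  python3 -c "
from h import *
plan(bed(-.065,-.001),-86.32,.24)
d=cam('scene');crop(d,220,100,480,320,3,'s1.png')
d=cam('top');crop(d,210,160,440,310,3.4,'t1.png')"
```

```text
time_s: 4.68
eef_pos: [0.4524, -0.3327, 0.3257]
orientation: [[0.998, 0.061, -0.003], [0.061, -0.998, 0.001], [-0.003, -0.002, -1.0]]
ft_force: [-0.3, 1.2, -1.5]
opening: 0.0447
time_s: 5.68
eef_pos: [0.4317, -0.0215, 0.3268]
orientation: [[0.998, 0.066, -0.002], [0.066, -0.998, -0.0], [-0.002, 0.0, -1.0]]
ft_force: [1.1, 0.0, -2.1]
opening: 0.045
t=5.7 pos [ 0.4317 -0.0215  0.3268] jaw -86.22 | wz 0.002  tx 2.18 ty -0.02 tz 8.68 cm  F [ 1.1  0.  -2.1] open 0.0450
```

View pics/s1.png

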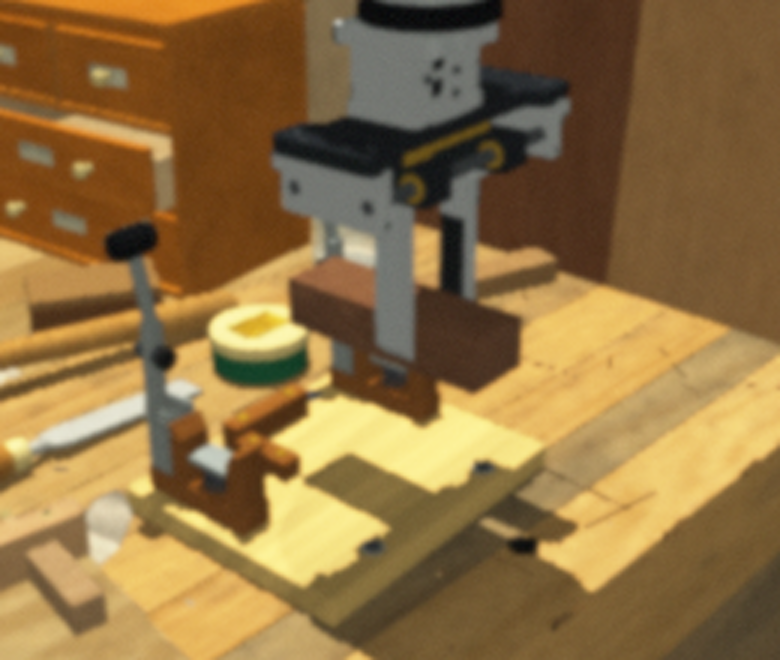

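View pics/t1.png

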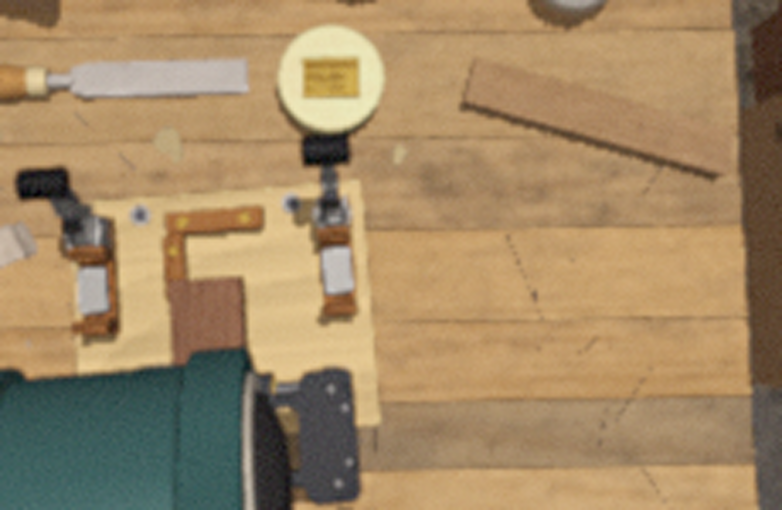

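The block hangs level and aligned over the bed. Its exposed part is at about (172–245, 280–360) in the crop. I'll measure its in-hand pose from depth.

```bash
python3 - <<'E'
from h import *
d=cam("top"); W=cloud(d)
V,U=np.mgrid[:400,:640]
m=(U>255)&(U<290)&(V>236)&(V<262)&(W[...,2]>.135)&(W[...,2]<.165)
P=W[m]; B=np.array([tobed(p) for p in P])
print(len(P),np.median(P[:,2]),"bed x max",B[:,0].max())
for a in np.arange(-.07,.0,.01):
    s=B[(B[:,0]>a)&(B[:,0]<a+.01)]; 
    if len(s): print(round(a,3),s[:,1].min().round(4),s[:,1].max().round(4))
print("tool bed",tobed(manip.read_state()["eef_pos"]))
E
```

```text
452 0.15038243244303723 bed x max 0.0005100515549897466
-0.05 -0.0253 0.0047
-0.04 -0.0255 0.019
-0.03 -0.0256 0.0187
-0.02 -0.0258 0.0178
-0.01 -0.0259 0.019
0.0 -0.0106 0.0166
tool bed (np.float64(-0.08666580873614176), np.float64(-0.001351286049809594))
```

```bash
python3 -m creep '[{"tx":1.1,"ty":0,"tz":0,"wx":0,"wy":0,"wz":0.002,"grip":4},{"tx":1,"ty":0,"tz":2,"wx":0,"wy":0,"wz":0,"grip":4},{"tx":0,"ty":0,"tz":3,"wx":0,"wy":0,"wz":0,"grip":4},{"tx":0,"ty":0,"tz":2.5,"wx":0,"wy":0,"wz":0,"grip":4},{"tx":0,"ty":0,"tz":1.5,"wx":0,"wy":0,"wz":0,"grip":4},{"tx":0,"ty":0,"tz":0.5,"wx":0,"wy":0,"wz":0,"grip":4},{"tx":0,"ty":0,"tz":0,"wx":0,"wy":0,"wz":0,"grip":4},{"tx":0,"ty":0,"tz":0,"wx":0,"wy":0,"wz":0,"grip":4},{"tx":0,"ty":0,"tz":0,"wx":0,"wy":0,"wz":0,"grip":4}]';  python3 -c "
from h import *
plan(bed(-.053,-.001),-86.32,.226)"
```

```text
time_s: 6.58
eef_pos: [0.4534, -0.0194, 0.2336]
orientation: [[0.998, 0.064, 0.002], [0.064, -0.998, -0.0], [0.002, 0.0, -1.0]]
ft_force: [0.1, 0.4, -1.1]
opening: 0.0447
t=6.6 pos [ 0.4534 -0.0194  0.2336] jaw -86.31 | wz 0.000  tx 1.20 ty 0.04 tz 0.76 cm  F [ 0.1  0.4 -1.1] open 0.0447
```

```bash
python3 -m creep '[{"tx":0,"ty":0,"tz":0.4,"wx":0,"wy":0,"wz":0,"grip":4},{"tx":0.4,"ty":0,"tz":0.3,"wx":0,"wy":0,"wz":0,"grip":4},{"tx":0.4,"ty":0,"tz":0,"wx":0,"wy":0,"wz":0,"grip":4},{"tx":0.2,"ty":0,"tz":0,"wx":0,"wy":0,"wz":0,"grip":4},{"tx":0,"ty":0,"tz":0,"wx":0,"wy":0,"wz":0,"grip":4},{"tx":0,"ty":0,"tz":0,"wx":0,"wy":0,"wz":0,"grip":4}]';  python3 -c "
from h import *
plan(bed(-.053,-.001),-86.32,.226)"
```

```text
time_s: 7.08
eef_pos: [0.4631, -0.0186, 0.2257]
orientation: [[0.998, 0.065, 0.0], [0.065, -0.998, 0.0], [0.0, -0.0, -1.0]]
ft_force: [0.4, 0.3, -1.3]
opening: 0.045
t=7.1 pos [ 0.4631 -0.0186  0.2257] jaw -86.29 | wz 0.001  tx 0.24 ty 0.06 tz -0.03 cm  F [ 0.4  0.3 -1.3] open 0.0450
```

```bash
python3 -m creep '[{"tx":0.15,"ty":0,"tz":0.1,"wx":0,"wy":0,"wz":0,"grip":4},{"tx":0.1,"ty":0,"tz":0,"wx":0,"wy":0,"wz":0,"grip":4},{"tx":0,"ty":0,"tz":0,"wx":0,"wy":0,"wz":0,"grip":4}]';  python3 -c "
from h import *
plan(bed(-.053,-.001),-86.32,.226)"
```

```text
time_s: 7.33
eef_pos: [0.4646, -0.0185, 0.225]
orientation: [[0.998, 0.064, -0.002], [0.064, -0.998, -0.0], [-0.002, 0.0, -1.0]]
ft_force: [-14.3, 1.0, 24.8]
opening: 0.0448
t=7.3 pos [ 0.4646 -0.0185  0.225 ] jaw -86.30 | wz 0.000  tx 0.08 ty 0.07 tz -0.10 cm  F [-14.3   1.   24.8] open 0.0448
```

In contact with the end stop and the base. I'll ease the down force, then slide towards the side stop.

```bash
python3 -m creep '[{"tx":0,"ty":0,"tz":-0.07,"wx":0,"wy":0,"wz":0,"grip":4},{"tx":0,"ty":-0.15,"tz":0,"wx":0,"wy":0,"wz":0,"grip":4},{"tx":0,"ty":-0.1,"tz":0,"wx":0,"wy":0,"wz":0,"grip":4},{"tx":0,"ty":0,"tz":0,"wx":0,"wy":0,"wz":0,"grip":4}]';  python3 -c "
from h import *
plan(bed(-.053,-.001),-86.32,.226)"
```

```text
time_s: 7.67
eef_pos: [0.4652, -0.0161, 0.2253]
orientation: [[0.998, 0.064, 0.0], [0.064, -0.998, -0.0], [0.0, 0.0, -1.0]]
ft_force: [0.2, -2.5, -0.3]
opening: 0.0448
t=7.7 pos [ 0.4652 -0.0161  0.2253] jaw -86.31 | wz 0.000  tx 0.01 ty 0.30 tz -0.07 cm  F [ 0.2 -2.5 -0.3] open 0.0448
```

```bash
python3 -m creep '[{"tx":0.1,"ty":-0.1,"tz":0,"wx":0,"wy":0,"wz":0,"grip":4},{"tx":0,"ty":0,"tz":0,"wx":0,"wy":0,"wz":0,"grip":4},{"tx":0,"ty":0,"tz":0,"wx":0,"wy":0,"wz":0,"grip":4}]';  python3 -c "
from h import *
plan(bed(-.053,-.001),-86.32,.226)
print(tobed(manip.read_state()['eef_pos']))"
```

```text
time_s: 7.92
eef_pos: [0.4658, -0.0158, 0.2251]
orientation: [[0.998, 0.064, -0.001], [0.064, -0.998, -0.001], [-0.001, 0.001, -1.0]]
ft_force: [-3.1, -8.4, 0.6]
opening: 0.0451
t=7.9 pos [ 0.4658 -0.0158  0.2251] jaw -86.36 | wz -0.001  tx -0.06 ty 0.33 tz -0.09 cm  F [-3.1 -8.4  0.6] open 0.0451
(np.float64(-0.05244625015492915), np.float64(0.002304954810130496))
```

Both stops push back (-3 N in x, -8 N in y). I'll release, rise and check.

```bash
python3 -m creep '[{"tx":0,"ty":0,"tz":0,"wx":0,"wy":0,"wz":0,"grip":7},{"tx":0,"ty":0,"tz":0,"wx":0,"wy":0,"wz":0,"grip":7},{"tx":0,"ty":0,"tz":0,"wx":0,"wy":0,"wz":0,"grip":7},{"tx":0,"ty":0,"tz":0,"wx":0,"wy":0,"wz":0,"grip":7},{"tx":0,"ty":0,"tz":0,"wx":0,"wy":0,"wz":0,"grip":7},{"tx":0,"ty":0,"tz":-2,"wx":0,"wy":0,"wz":0,"grip":7},{"tx":0,"ty":0,"tz":-4,"wx":0,"wy":0,"wz":0,"grip":7},{"tx":0,"ty":0,"tz":-4,"wx":0,"wy":0,"wz":0,"grip":7},{"tx":0,"ty":0,"tz":-2,"wx":0,"wy":0,"wz":0,"grip":7}]'; python3 -m creep '[{"tx":0,"ty":4,"tz":0,"wx":0,"wy":0,"wz":-0.12,"grip":7},{"tx":0,"ty":4,"tz":0,"wx":0,"wy":0,"wz":-0.12,"grip":7},{"tx":0,"ty":4,"tz":0,"wx":0,"wy":0,"wz":-0.12,"grip":7},{"tx":0,"ty":4,"tz":0,"wx":0,"wy":0,"wz":-0.12,"grip":7},{"tx":0,"ty":4,"tz":0,"wx":0,"wy":0,"wz":-0.12,"grip":7},{"tx":0,"ty":4,"tz":0,"wx":0,"wy":0,"wz":-0.12,"grip":7},{"tx":0,"ty":4,"tz":0,"wx":0,"wy":0,"wz":-0.12,"grip":7},{"tx":0,"ty":0,"tz":0,"wx":0,"wy":0,"wz":-0.12,"grip":7},{"tx":0,"ty":0,"tz":0,"wx":0,"wy":0,"wz":-0.12,"grip":7},{"tx":0,"ty":0,"tz":0,"wx":0,"wy":0,"wz":-0.12,"grip":7},{"tx":0,"ty":0,"tz":0,"wx":0,"wy":0,"wz":0,"grip":7},{"tx":0,"ty":0,"tz":0,"wx":0,"wy":0,"wz":0,"grip":7}]'; python3 - <<'E'
from h import *
plan((.6341,-.2933),-16.8,.33)
d=cam("top");np.savez("top1.npz",**d);crop(d,210,160,440,310,3.4,'t2.png'); W=cloud(d)
V,U=np.mgrid[:400,:640]
m=(U>245)&(U<310)&(V>210)&(V<310)&(W[...,2]>.044)&(W[...,2]<.056)&(W[...,1]<.04)&(W[...,1]>-.07)
P=W[m]; B=np.array([tobed(p) for p in P]); r=cv2.minAreaRect(B.astype(np.float32)*1000); print(r,np.median(P[:,2]))
E
```

```text
time_s: 8.67
eef_pos: [0.4665, -0.0147, 0.3493]
orientation: [[0.998, 0.065, 0.004], [0.065, -0.998, 0.0], [0.004, 0.0, -1.0]]
ft_force: [0.5, 0.2, 1.3]
opening: 0.0701
time_s: 9.67
eef_pos: [0.5684, -0.2521, 0.3452]
orientation: [[0.348, 0.937, -0.0], [0.937, -0.348, 0.0], [0.0, -0.0, -1.0]]
ft_force: [0.5, 0.1, 0.0]
opening: 0.0703
t=9.7 pos [ 0.5684 -0.2521  0.3452] jaw -20.37 | wz -0.062  tx -2.04 ty 7.48 tz 1.52 cm  F [0.5 0.1 0. ] open 0.0703
((-36.334266662597656, 0.8522510528564453), (45.04368209838867, 139.5702667236328), 89.40602111816406) 0.04944818267866017
```

View pics/t2.png

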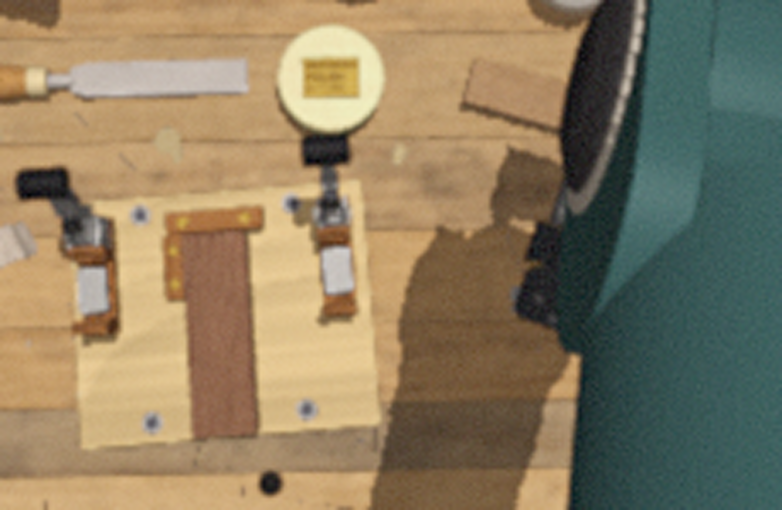

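Block seated: measured centre bed (-36.3, 0.9) mm, about 0.01 rad off. Before going down on the bar I'll check the jar near it.

```bash
python3 - <<'E'
from h import *
d=dict(np.load("top0.npz")); W=cloud(d)
V,U=np.mgrid[:400,:640]
m=(U>355)&(U<405)&(V>120)&(V<175)&(W[...,2]>.02)
P=W[m]; print(len(P),P.min(0).round(3),P.max(0).round(3)); q=P[P[:,2]>.05]; print(q.min(0).round(3),q.max(0).round(3))
m=(W[...,0]>.56)&(W[...,0]<.76)&(W[...,1]<-.14)&(W[...,1]>-.4)&(W[...,2]>.025)
P=W[m];print("obst",len(P),P.min(0).round(3),P.max(0).round(3)) if len(P) else 0
E
```

```text
939 [ 0.713 -0.311  0.02 ] [ 0.81  -0.215  0.087]
[ 0.713 -0.311  0.05 ] [ 0.809 -0.215  0.087]
obst 587 [ 0.713 -0.311  0.026] [ 0.76  -0.247  0.087]
```

```bash
python3 -m creep '[{"tx":0,"ty":0,"tz":0,"wx":0,"wy":0,"wz":-0.062,"grip":7},{"tx":-0.5,"ty":1.9,"tz":0,"wx":0,"wy":0,"wz":0,"grip":7},{"tx":-0.5,"ty":1.9,"tz":0,"wx":0,"wy":0,"wz":0,"grip":7},{"tx":-0.5,"ty":1.9,"tz":1,"wx":0,"wy":0,"wz":0,"grip":7},{"tx":-0.5,"ty":1.8,"tz":2,"wx":0,"wy":0,"wz":0,"grip":7},{"tx":0,"ty":0,"tz":3,"wx":0,"wy":0,"wz":0,"grip":7},{"tx":0,"ty":0,"tz":3,"wx":0,"wy":0,"wz":0,"grip":7},{"tx":0,"ty":0,"tz":1.5,"wx":0,"wy":0,"wz":0,"grip":7},{"tx":0,"ty":0,"tz":0,"wx":0,"wy":0,"wz":0,"grip":7},{"tx":0,"ty":0,"tz":0,"wx":0,"wy":0,"wz":0,"grip":7},{"tx":0,"ty":0,"tz":0,"wx":0,"wy":0,"wz":0,"grip":7}]'; python3 -c "
from h import *
plan((.6341,-.2933),-16.8,.203)
d=cam('wrist');cv2.imwrite('pics/w3.png',d['frame'][:,:,::-1])"
```

```text
time_s: 10.63
eef_pos: [0.6352, -0.2927, 0.2424]
orientation: [[0.286, 0.958, 0.002], [0.958, -0.286, -0.001], [-0.0, 0.002, -1.0]]
ft_force: [0.4, 0.5, -0.1]
opening: 0.0704
t=10.6 pos [ 0.6352 -0.2927  0.2424] jaw -16.64 | wz 0.003  tx -0.09 ty -0.09 tz 3.94 cm  F [ 0.4  0.5 -0.1] open 0.0704
```

View pics/w3.png

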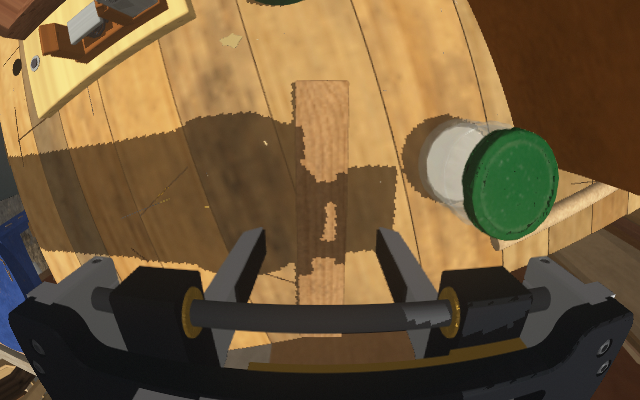

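The bar (x≈296–349 px) is centred between the fingers, and the jar stands clear to the right. Going down.

```bash
python3 -m creep '[{"tx":-0.1,"ty":-0.1,"tz":1,"wx":0,"wy":0,"wz":0,"grip":7},{"tx":0,"ty":0,"tz":1.5,"wx":0,"wy":0,"wz":0,"grip":7},{"tx":0,"ty":0,"tz":1,"wx":0,"wy":0,"wz":0,"grip":7},{"tx":0,"ty":0,"tz":0.4,"wx":0,"wy":0,"wz":0,"grip":7},{"tx":0,"ty":0,"tz":0,"wx":0,"wy":0,"wz":0,"grip":7},{"tx":0,"ty":0,"tz":0,"wx":0,"wy":0,"wz":0,"grip":7}]'; python3 -m creep '[{"tx":0,"ty":0,"tz":0,"wx":0,"wy":0,"wz":0,"grip":3},{"tx":0,"ty":0,"tz":0,"wx":0,"wy":0,"wz":0,"grip":3},{"tx":0,"ty":0,"tz":0,"wx":0,"wy":0,"wz":0,"grip":3},{"tx":0,"ty":0,"tz":0,"wx":0,"wy":0,"wz":0,"grip":3},{"tx":0,"ty":0,"tz":0,"wx":0,"wy":0,"wz":0,"grip":3},{"tx":0,"ty":0,"tz":0,"wx":0,"wy":0,"wz":0,"grip":3},{"tx":0,"ty":0,"tz":0,"wx":0,"wy":0,"wz":0,"grip":3},{"tx":0,"ty":0,"tz":0,"wx":0,"wy":0,"wz":0,"grip":3}]'
```

```text
time_s: 11.18
eef_pos: [0.6333, -0.2932, 0.2005]
orientation: [[0.286, 0.958, -0.001], [0.958, -0.286, 0.001], [0.0, -0.001, -1.0]]
ft_force: [-0.3, -0.3, 0.5]
opening: 0.0698
time_s: 11.85
eef_pos: [0.6334, -0.2933, 0.2014]
orientation: [[0.285, 0.958, 0.0], [0.958, -0.285, 0.0], [0.0, -0.0, -1.0]]
ft_force: [0.6, 0.2, -0.3]
opening: 0.0349
```

```bash
python3 -m creep '[{"tx":0,"ty":0,"tz":-2,"wx":0,"wy":0,"wz":0,"grip":3},{"tx":0,"ty":0,"tz":-4,"wx":0,"wy":0,"wz":0,"grip":3},{"tx":0,"ty":0,"tz":-4,"wx":0,"wy":0,"wz":0,"grip":3},{"tx":0,"ty":0,"tz":-4,"wx":0,"wy":0,"wz":-0.12,"grip":3},{"tx":0,"ty":0,"tz":-4,"wx":0,"wy":0,"wz":-0.12,"grip":3},{"tx":0,"ty":0,"tz":-3,"wx":0,"wy":0,"wz":-0.115,"grip":3},{"tx":0,"ty":0,"tz":-1,"wx":0,"wy":0,"wz":0,"grip":3},{"tx":0,"ty":0,"tz":0,"wx":0,"wy":0,"wz":0,"grip":3},{"tx":0,"ty":0,"tz":0,"wx":0,"wy":0,"wz":0,"grip":3}]'; python3 -c "
from h import *
plan(bed(0,0),3.68,.33)"
```

```text
time_s: 12.6
eef_pos: [0.6332, -0.2934, 0.4205]
orientation: [[-0.063, 0.998, -0.001], [0.998, 0.063, 0.0], [0.0, -0.001, -1.0]]
ft_force: [-0.2, -0.5, -2.5]
opening: 0.0346
t=12.6 pos [ 0.6332 -0.2934  0.4205] jaw 3.63 | wz -0.001  tx 28.55 ty -9.67 tz 9.05 cm  F [-0.2 -0.5 -2.5] open 0.0346
```

```bash
python3 -m creep '[{"tx":2.5,"ty":-0.8,"tz":0,"wx":0,"wy":0,"wz":0,"grip":3},{"tx":3.5,"ty":-1.2,"tz":0,"wx":0,"wy":0,"wz":0,"grip":3},{"tx":3.5,"ty":-1.2,"tz":0,"wx":0,"wy":0,"wz":0,"grip":3},{"tx":3.5,"ty":-1.2,"tz":0,"wx":0,"wy":0,"wz":0,"grip":3},{"tx":3.5,"ty":-1.2,"tz":0,"wx":0,"wy":0,"wz":0,"grip":3},{"tx":3.5,"ty":-1.2,"tz":0,"wx":0,"wy":0,"wz":0,"grip":3},{"tx":3.5,"ty":-1.2,"tz":0,"wx":0,"wy":0,"wz":0,"grip":3},{"tx":3,"ty":-1.0,"tz":0,"wx":0,"wy":0,"wz":0,"grip":3},{"tx":2,"ty":-0.6,"tz":0,"wx":0,"wy":0,"wz":0,"grip":3},{"tx":0,"ty":0,"tz":0,"wx":0,"wy":0,"wz":0,"grip":3},{"tx":0,"ty":0,"tz":0,"wx":0,"wy":0,"wz":0,"grip":3},{"tx":0,"ty":0,"tz":0,"wx":0,"wy":0,"wz":0,"grip":3}]'; python3 - <<'E'
from h import *
plan(bed(0,0),3.68,.33)
print("tool bed",tobed(manip.read_state()["eef_pos"]))
d=cam("top");crop(d,210,160,440,310,3.4,'t3.png'); W=cloud(d)
z=manip.read_state()["eef_pos"][2]-.2014+.02
V,U=np.mgrid[:400,:640]
m=(abs(W[...,2]-z)<.012)&(U>200)&(U<360)&(V>180)&(V<290)
P=W[m]; B=np.array([tobed(p) for p in P])*1000; print(len(B),z,B.min(0),B.max(0))
for a in range(-110,111,20):
    s=B[(B[:,1]>a)&(B[:,1]<a+20)]
    if len(s)>5: print(a,len(s),s[:,0].min().round(1),s[:,0].max().round(1))
E
```

```text
time_s: 13.6
eef_pos: [0.519, -0.016, 0.4202]
orientation: [[-0.064, 0.998, -0.002], [0.998, 0.064, 0.0], [0.0, -0.002, -1.0]]
ft_force: [0.1, -0.6, 0.0]
opening: 0.0348
t=13.6 pos [ 0.519  -0.016   0.4202] jaw 3.66 | wz -0.000  tx 0.14 ty -0.06 tz 9.02 cm  F [ 0.1 -0.6  0. ] open 0.0348
tool bed (np.float64(0.0005935809019142863), np.float64(-0.0013853409934802977))
567 0.2389657690339877 [ -19.00495337 -100.3345354 ] [ 15.93656368 -44.84219424]
-110 103 -19.0 14.8
-90 203 -19.0 15.8
-70 206 -18.9 15.9
-50 55 -18.7 14.9
```

View pics/t3.png

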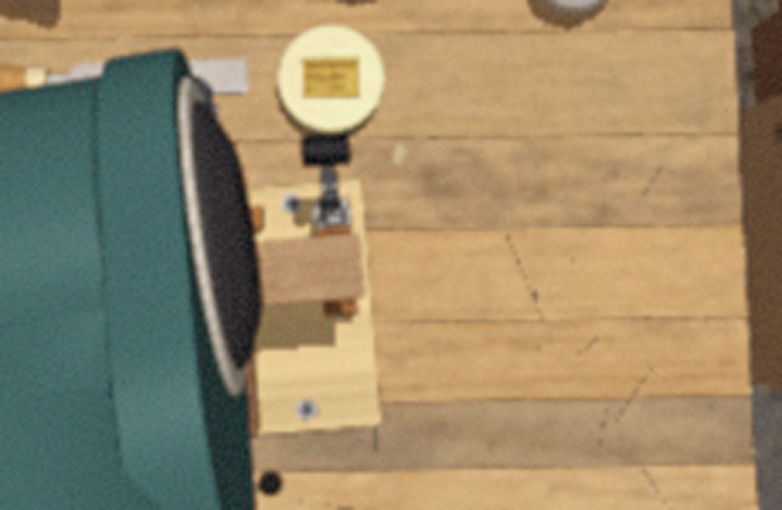

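The camera puts the bar 1.6 mm short in bed x. It also reads about 2 mm low against the robot in x and y, which agrees with the block contact. I'll correct ty by +0.16 and lower to just above the forks.

```bash
python3 -m creep '[{"tx":0,"ty":0.16,"tz":2,"wx":0,"wy":0,"wz":0,"grip":3},{"tx":0,"ty":0,"tz":4,"wx":0,"wy":0,"wz":0,"grip":3},{"tx":0,"ty":0,"tz":4,"wx":0,"wy":0,"wz":0,"grip":3},{"tx":0,"ty":0,"tz":2.5,"wx":0,"wy":0,"wz":0,"grip":3},{"tx":0,"ty":0,"tz":1,"wx":0,"wy":0,"wz":0,"grip":3},{"tx":0,"ty":0,"tz":0,"wx":0,"wy":0,"wz":0,"grip":3},{"tx":0,"ty":0,"tz":0,"wx":0,"wy":0,"wz":0,"grip":3},{"tx":0,"ty":0,"tz":0,"wx":0,"wy":0,"wz":0,"grip":3}]'; python3 - <<'E'
from h import *
plan(bed(0.0022,-.0011),3.68,.2564)
print("tool bed",tobed(manip.read_state()["eef_pos"]))
d=cam("top");crop(d,210,160,440,310,3.4,'t4.png'); W=cloud(d)
z=manip.read_state()["eef_pos"][2]-.2014+.02
V,U=np.mgrid[:400,:640]
m=(abs(W[...,2]-z)<.008)&(U>200)&(U<360)&(V>180)&(V<290)
P=W[m]; B=np.array([tobed(p) for p in P])*1000; print(len(B),z,B.min(0),B.max(0))
for a in range(-110,111,20):
    s=B[(B[:,1]>a)&(B[:,1]<a+20)]
    if len(s)>5: print(a,len(s),s[:,0].min().round(1),s[:,0].max().round(1))
d=cam("scene");crop(d,240,140,420,310,3.5,'s4.png')
E
```

```text
time_s: 14.32
eef_pos: [0.5212, -0.0153, 0.2879]
orientation: [[-0.065, 0.998, 0.002], [0.998, 0.065, -0.0], [-0.0, 0.002, -1.0]]
ft_force: [-0.4, -0.5, -0.7]
opening: 0.0349
t=14.3 pos [ 0.5212 -0.0153  0.2879] jaw 3.72 | wz 0.001  tx -0.03 ty -0.07 tz 3.15 cm  F [-0.4 -0.5 -0.7] open 0.0349
tool bed (np.float64(0.0028574839808029402), np.float64(-0.0007749766064959249))
380 0.10661709229847995 [-16.01596868 -99.93704812] [ 62.99605787 -50.56127331]
-110 75 -15.3 63.0
-90 169 -16.0 50.0
-70 136 -16.0 18.8
```

View pics/t4.png

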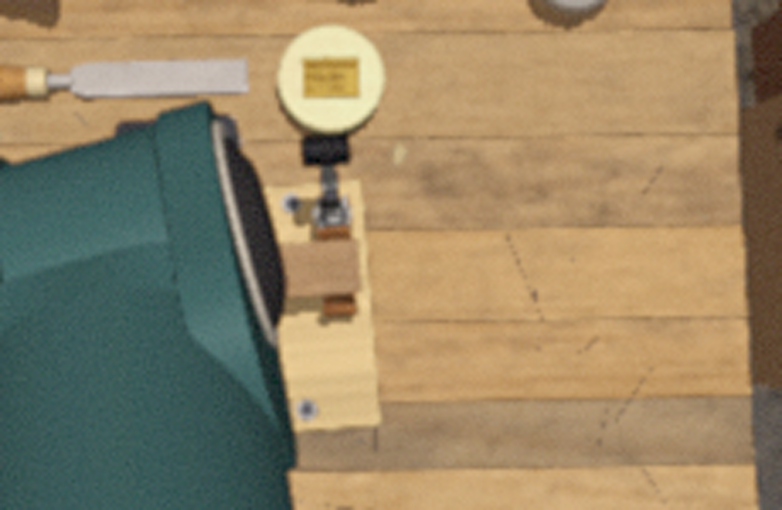

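View pics/s4.png

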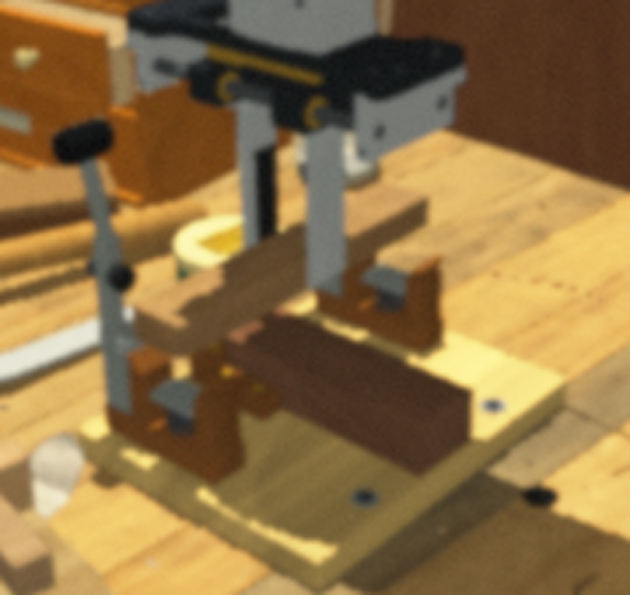

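```bash
python3 -m creep '[{"tx":0,"ty":-0.12,"tz":0.6,"wx":0,"wy":0,"wz":0,"grip":3},{"tx":0,"ty":0,"tz":0.6,"wx":0,"wy":0,"wz":0,"grip":3},{"tx":0,"ty":0,"tz":0.2,"wx":0,"wy":0,"wz":0,"grip":3},{"tx":0,"ty":0,"tz":0,"wx":0,"wy":0,"wz":0,"grip":3},{"tx":0,"ty":0,"tz":0,"wx":0,"wy":0,"wz":0,"grip":3}]'; python3 -c "
from h import *
plan(bed(0.0022,-.0011),3.68,.2564)"
```

```text
time_s: 14.83
eef_pos: [0.5193, -0.0151, 0.2722]
orientation: [[-0.066, 0.998, -0.0], [0.998, 0.066, 0.0], [0.0, -0.0, -1.0]]
ft_force: [1.0, -0.8, -0.4]
opening: 0.0349
t=14.8 pos [ 0.5193 -0.0151  0.2722] jaw 3.76 | wz 0.001  tx -0.06 ty 0.12 tz 1.58 cm  F [ 1.  -0.8 -0.4] open 0.0349
```

```bash
python3 -m creep '[{"tx":0,"ty":0,"tz":0.5,"wx":0,"wy":0,"wz":0,"grip":3},{"tx":0,"ty":0,"tz":0.4,"wx":0,"wy":0,"wz":0,"grip":3},{"tx":0,"ty":0,"tz":0,"wx":0,"wy":0,"wz":0,"grip":3},{"tx":0,"ty":0,"tz":0,"wx":0,"wy":0,"wz":0,"grip":3}]'; python3 -c "
from h import *
plan(bed(0.0022,-.0011),3.68,.2564)"
```

```text
time_s: 15.17
eef_pos: [0.5193, -0.0151, 0.2631]
orientation: [[-0.066, 0.998, -0.001], [0.998, 0.066, 0.0], [0.0, -0.001, -1.0]]
ft_force: [-0.2, 0.1, -0.4]
opening: 0.0347
t=15.2 pos [ 0.5193 -0.0151  0.2631] jaw 3.76 | wz 0.001  tx -0.06 ty 0.13 tz 0.67 cm  F [-0.2  0.1 -0.4] open 0.0347
```

```bash
python3 -m creep '[{"tx":0,"ty":0.03,"tz":0.3,"wx":0,"wy":0,"wz":0,"grip":3},{"tx":0,"ty":0,"tz":0.3,"wx":0,"wy":0,"wz":0,"grip":3},{"tx":0,"ty":0,"tz":0.05,"wx":0,"wy":0,"wz":0,"grip":3},{"tx":0,"ty":0,"tz":0,"wx":0,"wy":0,"wz":0,"grip":3}]'; python3 -c "
from h import *
plan(bed(0.0022,-.0011),3.68,.2564)"
```

```text
time_s: 15.5
eef_pos: [0.5196, -0.0151, 0.2566]
orientation: [[-0.065, 0.998, -0.0], [0.998, 0.065, 0.0], [0.0, -0.0, -1.0]]
ft_force: [0.4, -0.6, -0.7]
opening: 0.0347
t=15.5 pos [ 0.5196 -0.0151  0.2566] jaw 3.76 | wz 0.001  tx -0.06 ty 0.10 tz 0.02 cm  F [ 0.4 -0.6 -0.7] open 0.0347
```

Nothing touched yet. I'll go down a little more.

```bash
python3 -m creep '[{"tx":0,"ty":0,"tz":0.1,"wx":0,"wy":0,"wz":0,"grip":3},{"tx":0,"ty":0,"tz":0,"wx":0,"wy":0,"wz":0,"grip":3},{"tx":0,"ty":0,"tz":0,"wx":0,"wy":0,"wz":0,"grip":3}]'; python3 -c "
from h import *
plan(bed(0.0022,-.0011),3.68,.2564)
d=cam('scene');crop(d,240,140,420,310,3.5,'s5.png')"
```

```text
time_s: 15.75
eef_pos: [0.5197, -0.0151, 0.2561]
orientation: [[-0.066, 0.998, 0.0], [0.998, 0.066, 0.0], [0.0, 0.0, -1.0]]
ft_force: [-1.4, -0.4, 5.7]
opening: 0.0346
t=15.8 pos [ 0.5197 -0.0151  0.2561] jaw 3.76 | wz 0.001  tx -0.06 ty 0.09 tz -0.03 cm  F [-1.4 -0.4  5.7] open 0.0346
```

View pics/s5.png

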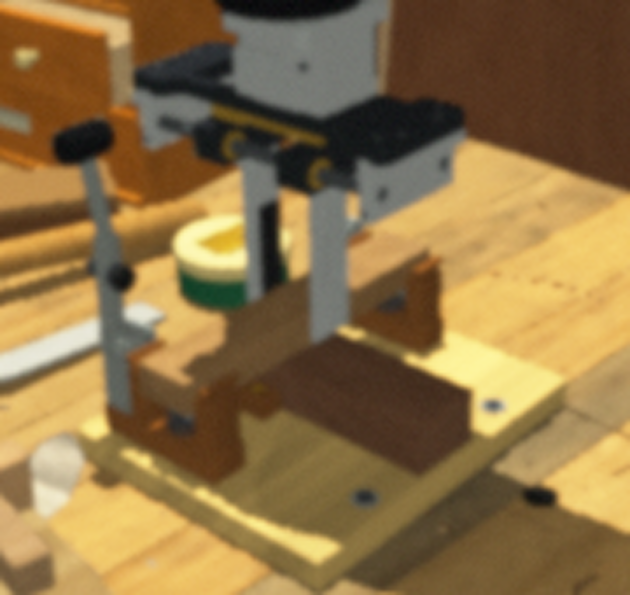

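The bar sits in both forks and the rests push up with 5.7 N. Releasing.

```bash
python3 -m creep '[{"tx":0,"ty":0,"tz":0,"wx":0,"wy":0,"wz":0,"grip":5.5},{"tx":0,"ty":0,"tz":0,"wx":0,"wy":0,"wz":0,"grip":5.5},{"tx":0,"ty":0,"tz":0,"wx":0,"wy":0,"wz":0,"grip":5.5},{"tx":0,"ty":0,"tz":0,"wx":0,"wy":0,"wz":0,"grip":5.5},{"tx":0,"ty":0,"tz":0,"wx":0,"wy":0,"wz":0,"grip":5.5},{"tx":0,"ty":0,"tz":-2,"wx":0,"wy":0,"wz":0,"grip":5.5},{"tx":0,"ty":0,"tz":-4,"wx":0,"wy":0,"wz":0,"grip":5.5},{"tx":0,"ty":0,"tz":-4,"wx":0,"wy":0,"wz":0,"grip":5.5},{"tx":0,"ty":0,"tz":-4,"wx":0,"wy":0,"wz":0,"grip":5.5},{"tx":0,"ty":0,"tz":-2,"wx":0,"wy":0,"wz":0,"grip":5.5},{"tx":0,"ty":0,"tz":0,"wx":0,"wy":0,"wz":0,"grip":5.5}]'; python3 -m creep '[{"tx":-4,"ty":0,"tz":0,"wx":0,"wy":0,"wz":0,"grip":5.5},{"tx":-4,"ty":0,"tz":0,"wx":0,"wy":0,"wz":0,"grip":5.5},{"tx":-4,"ty":0,"tz":0,"wx":0,"wy":0,"wz":0,"grip":5.5},{"tx":-4,"ty":0,"tz":0,"wx":0,"wy":0,"wz":0,"grip":5.5},{"tx":-4,"ty":0,"tz":0,"wx":0,"wy":0,"wz":0,"grip":5.5},{"tx":-3,"ty":0,"tz":0,"wx":0,"wy":0,"wz":0,"grip":5.5},{"tx":0,"ty":0,"tz":0,"wx":0,"wy":0,"wz":0,"grip":5.5}]'; python3 - <<'E'
from h import *
d=cam("top");np.savez("top2.npz",**d);crop(d,210,160,440,310,3.4,'t5.png'); W=cloud(d)
V,U=np.mgrid[:400,:640]
m=(W[...,2]>.07)&(W[...,2]<.085)&(U>220)&(U<325)&(V>225)&(V<260)
P=W[m]; B=np.array([tobed(p) for p in P])*1000; B=B[(abs(B[:,0])<25)&(abs(B[:,1])<110)]; print(len(B),np.median(P[:,2]),cv2.minAreaRect(B.astype(np.float32)))
for y in (-.09,-.05,0,.05,.09):
    s=P[[abs(tobed(p)[1]-y)<.01 for p in P]]; print(y,np.median(s[:,2]))
d=cam("scene");crop(d,240,140,420,310,3.5,'s6.png')
plan(bed(0,0))
E
```

```text
time_s: 16.72
eef_pos: [0.5203, -0.0148, 0.4205]
orientation: [[-0.065, 0.998, 0.007], [0.998, 0.065, -0.001], [-0.001, 0.007, -1.0]]
ft_force: [-0.1, -0.4, -0.1]
opening: 0.0547
time_s: 17.3
eef_pos: [0.5336, -0.2512, 0.4146]
orientation: [[-0.058, 0.998, -0.002], [0.998, 0.058, -0.001], [-0.001, -0.002, -1.0]]
ft_force: [0.3, -0.8, -0.1]
opening: 0.0552
1339 0.07413451384597408 ((-0.2404155731201172, 0.135040283203125), (49.80315399169922, 199.51463317871094), 0.1613369584083557)
-0.09 0.07368117379510963
-0.05 0.07416466494050097
0 0.07416384833739281
0.05 0.07426832875624931
0.09 0.07422068256794391
t=17.4 pos [ 0.5344 -0.2456  0.4149] jaw 3.64 | wz -0.000  tx 23.15 ty -0.14 tz 0.00 cm  F [ 0.7  0.7 -0.4] open 0.0550
```

View pics/t5.png

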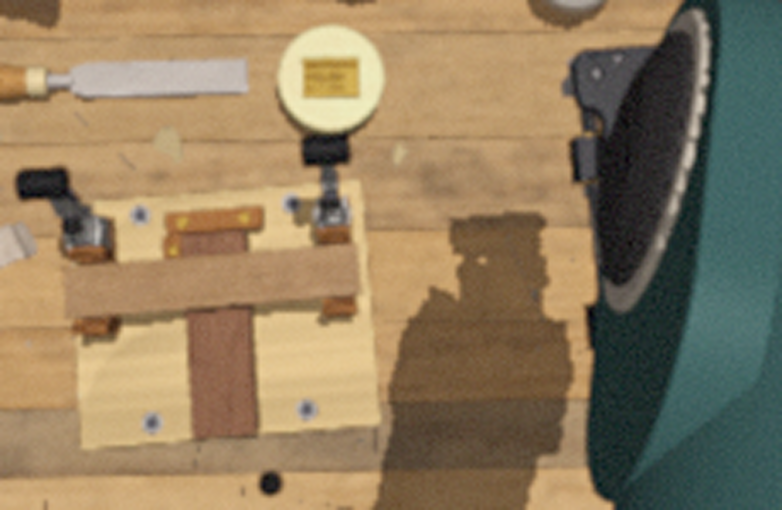

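View pics/s6.png

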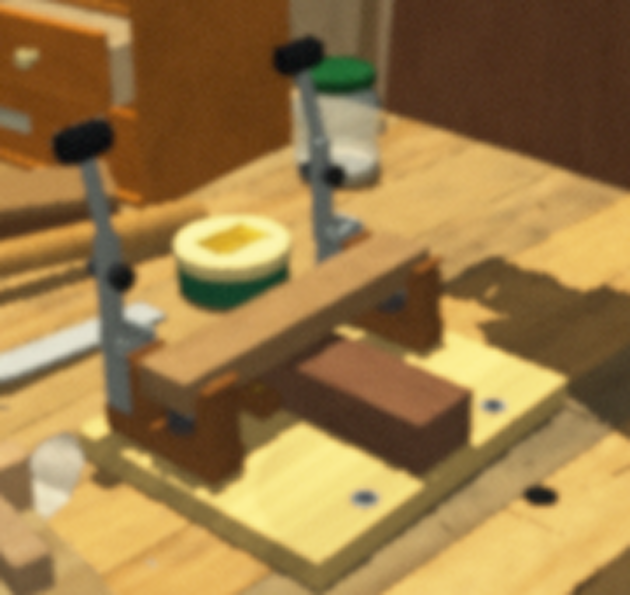

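Bar laid level with its top at 74 mm and centred. Next are the levers: grip the right knob across its length (jaws along bed y) and follow the arc.

```bash
python3 -m creep '[{"tx":0,"ty":0,"tz":0,"wx":0,"wy":0,"wz":0.12,"grip":5.5},{"tx":0,"ty":0,"tz":0,"wx":0,"wy":0,"wz":0.12,"grip":5.5},{"tx":0,"ty":0,"tz":0,"wx":0,"wy":0,"wz":0.12,"grip":5.5},{"tx":0,"ty":0,"tz":0,"wx":0,"wy":0,"wz":0.12,"grip":5.5},{"tx":0,"ty":0,"tz":0,"wx":0,"wy":0,"wz":0.12,"grip":5.5},{"tx":0,"ty":0,"tz":0,"wx":0,"wy":0,"wz":0.12,"grip":5.5},{"tx":0,"ty":0,"tz":0,"wx":0,"wy":0,"wz":0.12,"grip":5.5},{"tx":0,"ty":0,"tz":0,"wx":0,"wy":0,"wz":0.12,"grip":5.5},{"tx":0,"ty":0,"tz":0,"wx":0,"wy":0,"wz":0.12,"grip":5.5},{"tx":0,"ty":0,"tz":0,"wx":0,"wy":0,"wz":0.12,"grip":5.5},{"tx":0,"ty":0,"tz":0,"wx":0,"wy":0,"wz":0.12,"grip":5.5},{"tx":0,"ty":0,"tz":0,"wx":0,"wy":0,"wz":0.12,"grip":5.5}]'; python3 -m creep '[{"tx":0,"ty":0,"tz":0,"wx":0,"wy":0,"wz":0.12,"grip":5.5},{"tx":0,"ty":0,"tz":0,"wx":0,"wy":0,"wz":0,"grip":5.5},{"tx":0,"ty":0,"tz":0,"wx":0,"wy":0,"wz":0,"grip":5.5}]'; python3 -c "
from h import *
plan((.595,-.0926),-86.32,.359)"
```

```text
time_s: 18.4
eef_pos: [0.5349, -0.2431, 0.4156]
orientation: [[0.982, 0.191, -0.0], [0.191, -0.982, 0.001], [-0.0, -0.001, -1.0]]
ft_force: [0.2, 0.1, -0.9]
opening: 0.0551
time_s: 18.65
eef_pos: [0.5349, -0.2434, 0.4157]
orientation: [[0.997, 0.082, -0.0], [0.082, -0.997, 0.0], [-0.0, -0.0, -1.0]]
ft_force: [-0.1, 0.5, 0.4]
opening: 0.0551
t=18.6 pos [ 0.5349 -0.2434  0.4157] jaw -85.31 | wz 0.018  tx 6.96 ty -14.67 tz 5.67 cm  F [-0.1  0.5  0.4] open 0.0551
```

```bash
python3 -m creep '[{"tx":0,"ty":0,"tz":0,"wx":0,"wy":0,"wz":0.018,"grip":5.5},{"tx":1.7,"ty":-3.5,"tz":0,"wx":0,"wy":0,"wz":0,"grip":5.5},{"tx":1.7,"ty":-3.5,"tz":0,"wx":0,"wy":0,"wz":0,"grip":5.5},{"tx":1.7,"ty":-3.5,"tz":0,"wx":0,"wy":0,"wz":0,"grip":5.5},{"tx":1.3,"ty":-2.7,"tz":0,"wx":0,"wy":0,"wz":0,"grip":5.5},{"tx":0.6,"ty":-1.5,"tz":0,"wx":0,"wy":0,"wz":0,"grip":5.5},{"tx":0,"ty":0,"tz":0,"wx":0,"wy":0,"wz":0,"grip":5.5},{"tx":0,"ty":0,"tz":0,"wx":0,"wy":0,"wz":0,"grip":5.5},{"tx":0,"ty":0,"tz":0,"wx":0,"wy":0,"wz":0,"grip":5.5}]'; python3 -c "
from h import *
plan((.595,-.0926),-86.32,.359)
d=cam('wrist');cv2.imwrite('pics/w4.png',d['frame'][:,:,::-1])
d=cam('scene');crop(d,240,100,440,300,3,'s7.png')"
```

```text
time_s: 19.4
eef_pos: [0.5957, -0.0947, 0.4158]
orientation: [[0.998, 0.059, -0.0], [0.059, -0.998, -0.0], [-0.0, 0.0, -1.0]]
ft_force: [-0.6, -0.7, -0.2]
opening: 0.0552
t=19.4 pos [ 0.5957 -0.0947  0.4158] jaw -86.64 | wz -0.006  tx -0.06 ty -0.21 tz 5.68 cm  F [-0.6 -0.7 -0.2] open 0.0552
```

View pics/w4.png

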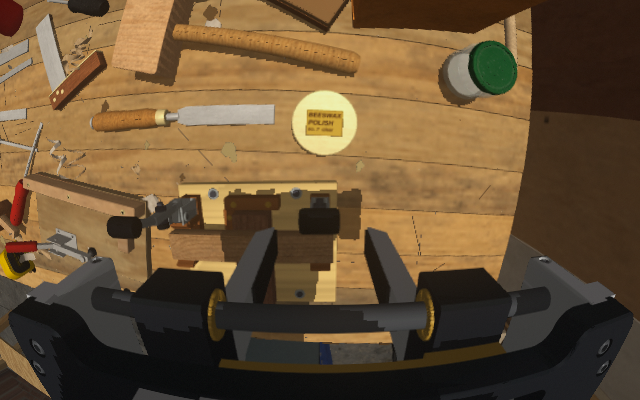

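View pics/s7.png

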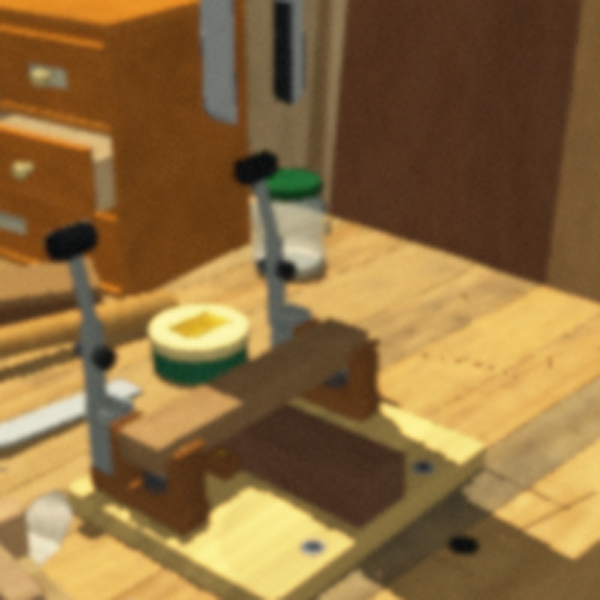

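The knob at (320,220) is centred between the fingers. I'll go down and close.

```bash
python3 -m creep '[{"tx":-0.06,"ty":-0.15,"tz":1.5,"wx":0,"wy":0,"wz":0,"grip":5.5},{"tx":0,"ty":0,"tz":2,"wx":0,"wy":0,"wz":0,"grip":5.5},{"tx":0,"ty":0,"tz":1.5,"wx":0,"wy":0,"wz":0,"grip":5.5},{"tx":0,"ty":0,"tz":0.6,"wx":0,"wy":0,"wz":0,"grip":5.5},{"tx":0,"ty":0,"tz":0,"wx":0,"wy":0,"wz":0,"grip":5.5},{"tx":0,"ty":0,"tz":0,"wx":0,"wy":0,"wz":0,"grip":5.5}]'; python3 -m creep '[{"tx":0,"ty":0,"tz":0,"wx":0,"wy":0,"wz":0,"grip":2},{"tx":0,"ty":0,"tz":0,"wx":0,"wy":0,"wz":0,"grip":2},{"tx":0,"ty":0,"tz":0,"wx":0,"wy":0,"wz":0,"grip":2},{"tx":0,"ty":0,"tz":0,"wx":0,"wy":0,"wz":0,"grip":2},{"tx":0,"ty":0,"tz":0,"wx":0,"wy":0,"wz":0,"grip":2},{"tx":0,"ty":0,"tz":0,"wx":0,"wy":0,"wz":0,"grip":2}]'; python3 -c "
from h import *
plan((.595,-.0926),-86.32,.359)
d=cam('scene');crop(d,240,100,440,300,3,'s8.png')"
```

```text
time_s: 20.0
eef_pos: [0.5954, -0.0929, 0.3604]
orientation: [[0.998, 0.058, 0.0], [0.058, -0.998, 0.0], [0.0, -0.0, -1.0]]
ft_force: [-0.3, -0.1, -0.2]
opening: 0.0553
time_s: 20.5
eef_pos: [0.5954, -0.0932, 0.3604]
orientation: [[0.998, 0.057, 0.001], [0.057, -0.998, -0.001], [0.001, 0.001, -1.0]]
ft_force: [-0.1, -5.7, 2.4]
opening: 0.0298
t=20.5 pos [ 0.5954 -0.0932  0.3604] jaw -86.70 | wz -0.007  tx -0.04 ty -0.06 tz 0.14 cm  F [-0.1 -5.7  2.4] open 0.0298
```

View pics/s8.png

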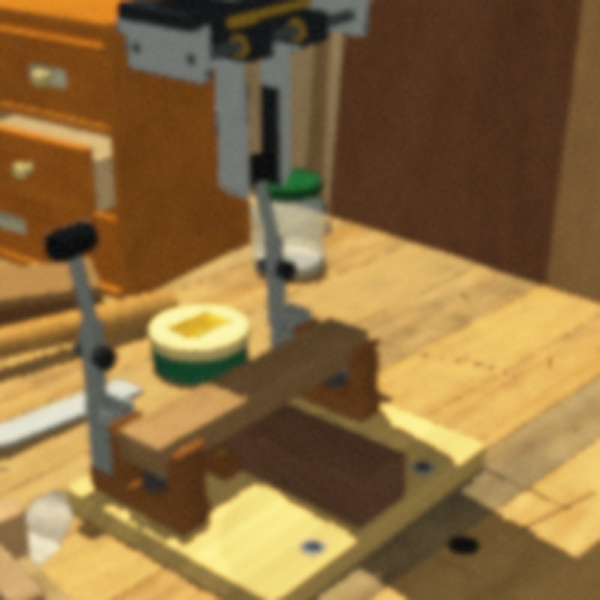

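```bash
python3 -c "
import numpy as np
for a0 in (1.848,1.79):
  a=np.linspace(a0,.254+.15,14); x=-11.2*np.cos(a); z=11.2*np.sin(a)
  print([(round(float(b),2),round(float(-c),2)) for b,c in zip(np.diff(x),np.diff(z))])"
```

```text
[(-1.21, -0.27), (-1.24, -0.14), (-1.24, 0.0), (-1.24, 0.14), (-1.21, 0.27), (-1.17, 0.41), (-1.12, 0.54), (-1.06, 0.66), (-0.98, 0.77), (-0.89, 0.87), (-0.78, 0.97), (-0.67, 1.05), (-0.55, 1.11)]
[(-1.18, -0.2), (-1.19, -0.07), (-1.19, 0.06), (-1.18, 0.18), (-1.15, 0.31), (-1.11, 0.43), (-1.06, 0.54), (-1.0, 0.65), (-0.92, 0.76), (-0.84, 0.85), (-0.74, 0.94), (-0.64, 1.01), (-0.53, 1.07)]
```

```bash
python3 -m creep '[{"tx":-1.2,"ty":0,"tz":-0.27,"wx":0,"wy":0,"wz":0.007,"grip":2},{"tx":-1.24,"ty":0,"tz":-0.14,"wx":0,"wy":0,"wz":0,"grip":2},{"tx":-1.24,"ty":0,"tz":0,"wx":0,"wy":0,"wz":0,"grip":2},{"tx":-1.24,"ty":0,"tz":0.14,"wx":0,"wy":0,"wz":0,"grip":2},{"tx":0,"ty":0,"tz":0,"wx":0,"wy":0,"wz":0,"grip":2},{"tx":0,"ty":0,"tz":0,"wx":0,"wy":0,"wz":0,"grip":2}]'; python3 -c "
from h import *
plan(bed(-.068,-.0833),-86.32,.284)
p=manip.read_state()['eef_pos'];b=tobed(p);x=(b[0]-.002-.038)*1e3;z=(p[2]-.18-.07)*1e3;print(b,x,z,np.hypot(x,z))"
```

```text
time_s: 21.05
eef_pos: [0.5458, -0.0962, 0.3638]
orientation: [[0.999, 0.05, 0.001], [0.05, -0.999, -0.002], [0.001, 0.002, -1.0]]
ft_force: [-6.2, -6.7, 15.0]
opening: 0.0295
t=21.1 pos [ 0.5458 -0.0962  0.3638] jaw -87.14 | wz -0.014  tx -9.02 ty 0.02 tz 7.98 cm  F [-6.2 -6.7 15. ] open 0.0295
(np.float64(0.022231170211592474), np.float64(-0.08305784040518151)) -17.768829788407526 113.84254341082811 115.22090089170317
```

```bash
python3 -m creep '[{"tx":-1.2,"ty":0,"tz":0.2,"wx":0,"wy":0,"wz":-0.014,"grip":2},{"tx":-1.17,"ty":0,"tz":0.4,"wx":0,"wy":0,"wz":0,"grip":2},{"tx":-1.12,"ty":0,"tz":0.54,"wx":0,"wy":0,"wz":0,"grip":2},{"tx":-1.06,"ty":0,"tz":0.66,"wx":0,"wy":0,"wz":0,"grip":2},{"tx":0,"ty":0,"tz":0,"wx":0,"wy":0,"wz":0,"grip":2},{"tx":0,"ty":0,"tz":0,"wx":0,"wy":0,"wz":0,"grip":2}]'; python3 -c "
from h import *
plan(bed(-.068,-.0833),-86.32,.284)
p=manip.read_state()['eef_pos'];b=tobed(p);x=(b[0]-.002-.038)*1e3;z=(p[2]-.18-.07)*1e3;print(b,x,z,np.hypot(x,z),np.arctan2(z,-x)-.254)
d=cam('scene');crop(d,240,100,440,300,3,'s9.png')"
```

```text
time_s: 21.55
eef_pos: [0.5001, -0.0991, 0.3455]
orientation: [[0.998, 0.064, -0.0], [0.064, -0.998, -0.002], [-0.0, 0.002, -1.0]]
ft_force: [-12.1, -9.3, 15.8]
opening: 0.0289
t=21.6 pos [ 0.5001 -0.0991  0.3455] jaw -86.35 | wz -0.001  tx -4.44 ty 0.02 tz 6.15 cm  F [-12.1  -9.3  15.8] open 0.0289
(np.float64(-0.02360712249665085), np.float64(-0.08307642998445314)) -63.607122496650845 95.51009907199482 114.75210262581776 0.729274287021462
```

View pics/s9.png

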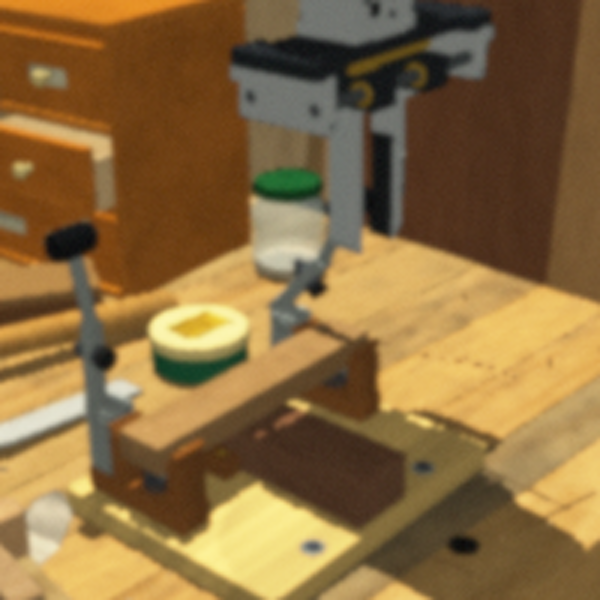

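```bash
python3 -m creep '[{"tx":-0.95,"ty":0,"tz":0.77,"wx":0,"wy":0,"wz":0,"grip":2},{"tx":-0.87,"ty":0,"tz":0.87,"wx":0,"wy":0,"wz":0,"grip":2},{"tx":-0.78,"ty":0,"tz":0.97,"wx":0,"wy":0,"wz":0,"grip":2},{"tx":-0.67,"ty":0,"tz":1.05,"wx":0,"wy":0,"wz":0,"grip":2},{"tx":-0.5,"ty":0,"tz":1,"wx":0,"wy":0,"wz":0,"grip":2},{"tx":0,"ty":0,"tz":0,"wx":0,"wy":0,"wz":0,"grip":2},{"tx":0,"ty":0,"tz":0,"wx":0,"wy":0,"wz":0,"grip":2}]'; python3 -c "
from h import *
plan(bed(-.068,-.0833),-86.32,.278)
p=manip.read_state()['eef_pos'];b=tobed(p);x=(b[0]-.002-.038)*1e3;z=(p[2]-.18-.07)*1e3;print(b,x,z,np.hypot(x,z),np.arctan2(z,-x)-.254)"
```

```text
time_s: 22.18
eef_pos: [0.4622, -0.1017, 0.2976]
orientation: [[0.998, 0.063, -0.002], [0.063, -0.998, -0.001], [-0.002, 0.001, -1.0]]
ft_force: [-6.3, -11.4, -3.6]
opening: 0.0295
t=22.2 pos [ 0.4622 -0.1017  0.2976] jaw -86.36 | wz -0.001  tx -0.65 ty 0.01 tz 1.96 cm  F [ -6.3 -11.4  -3.6] open 0.0295
(np.float64(-0.061540113091061194), np.float64(-0.08318686063124942)) -101.5401130910612 47.57191251299109 112.13153627186767 0.1841345604248762
```

```bash
python3 -m creep '[{"tx":-0.25,"ty":0,"tz":0.6,"wx":0,"wy":0,"wz":0,"grip":2},{"tx":-0.2,"ty":0,"tz":0.6,"wx":0,"wy":0,"wz":0,"grip":2},{"tx":0,"ty":0,"tz":0,"wx":0,"wy":0,"wz":0,"grip":2},{"tx":0,"ty":0,"tz":0,"wx":0,"wy":0,"wz":0,"grip":2}]'; python3 -c "
from h import *
plan(bed(-.068,-.0833),-86.32,.278)
p=manip.read_state()['eef_pos'];b=tobed(p);x=(b[0]-.002-.038)*1e3;z=(p[2]-.18-.07)*1e3;print(b,x,z,np.hypot(x,z),np.arctan2(z,-x)-.254)"
```

```text
time_s: 22.52
eef_pos: [0.4579, -0.102, 0.2857]
orientation: [[0.998, 0.063, -0.002], [0.063, -0.998, -0.001], [-0.002, 0.001, -1.0]]
ft_force: [-5.1, -13.9, -3.5]
opening: 0.0297
t=22.5 pos [ 0.4579 -0.102   0.2857] jaw -86.36 | wz -0.001  tx -0.21 ty 0.01 tz 0.77 cm  F [ -5.1 -13.9  -3.5] open 0.0297
(np.float64(-0.06591461800668369), np.float64(-0.08319484938050874)) -105.9146180066837 35.70329027896379 111.77043993939398 0.07113224326653755
```

```bash
python3 -m creep '[{"tx":-0.1,"ty":0.1,"tz":0.4,"wx":0,"wy":0,"wz":0,"grip":2},{"tx":-0.05,"ty":0,"tz":0.3,"wx":0,"wy":0,"wz":0,"grip":2},{"tx":0,"ty":0,"tz":0,"wx":0,"wy":0,"wz":0,"grip":2}]'; python3 -c "
from h import *
plan(bed(-.068,-.0833),-86.32,.278)
p=manip.read_state()['eef_pos'];b=tobed(p);x=(b[0]-.002-.038)*1e3;z=(p[2]-.18-.07)*1e3;print(b,x,z,np.hypot(x,z),np.arctan2(z,-x)-.254)
d=cam('scene');crop(d,240,100,440,300,3,'s10.png')"
```

```text
time_s: 22.77
eef_pos: [0.4563, -0.1023, 0.2787]
orientation: [[0.998, 0.064, -0.003], [0.064, -0.998, -0.001], [-0.003, 0.0, -1.0]]
ft_force: [-9.3, -6.3, 1.8]
opening: 0.0298
t=22.8 pos [ 0.4563 -0.1023  0.2787] jaw -86.32 | wz 0.000  tx -0.04 ty -0.02 tz 0.07 cm  F [-9.3 -6.3  1.8] open 0.0298
(np.float64(-0.0675515442792045), np.float64(-0.08347516014147453)) -107.55154427920449 28.714059267604007 111.31860525745532 0.006894448512606621
```

View pics/s10.png

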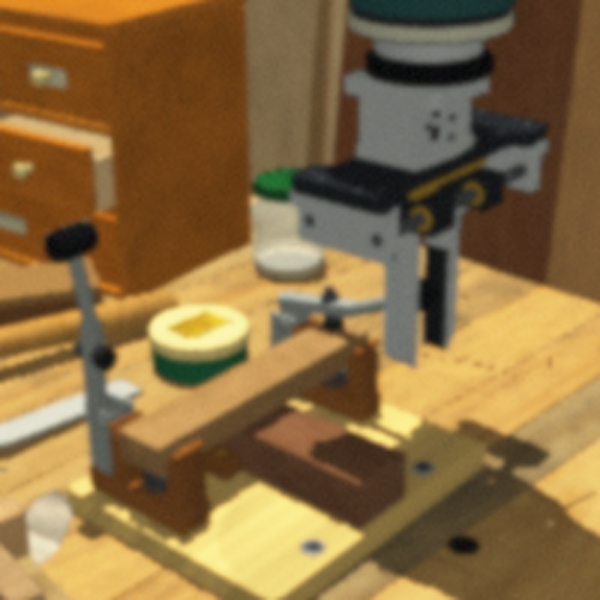

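The lever is near 0 with its foot over the bar. I'll press on in small steps, watching force.

```bash
python3 -m creep '[{"tx":0.05,"ty":0,"tz":0.15,"wx":0,"wy":0,"wz":0,"grip":2},{"tx":0,"ty":0,"tz":0.1,"wx":0,"wy":0,"wz":0,"grip":2},{"tx":0,"ty":0,"tz":0,"wx":0,"wy":0,"wz":0,"grip":2}]'; python3 -c "
from h import *
plan(bed(-.068,-.0833),-86.32,.278)"
```

```text
time_s: 23.07
eef_pos: [0.4564, -0.1024, 0.2763]
orientation: [[0.998, 0.064, -0.004], [0.064, -0.998, -0.001], [-0.004, 0.0, -1.0]]
ft_force: [-16.1, -7.1, 11.9]
opening: 0.0298
t=23.1 pos [ 0.4564 -0.1024  0.2763] jaw -86.33 | wz -0.000  tx -0.06 ty -0.02 tz -0.17 cm  F [-16.1  -7.1  11.9] open 0.0298
```

```bash
python3 -m creep '[{"tx":0.05,"ty":0,"tz":0.1,"wx":0,"wy":0,"wz":0,"grip":2},{"tx":0,"ty":0,"tz":0,"wx":0,"wy":0,"wz":0,"grip":2}]'; python3 -c "
from h import *
plan(bed(-.068,-.0833),-86.32,.278)"
```

```text
time_s: 23.23
eef_pos: [0.4566, -0.1024, 0.2753]
orientation: [[0.998, 0.064, -0.005], [0.064, -0.998, -0.001], [-0.005, 0.0, -1.0]]
ft_force: [-18.6, -7.0, 15.2]
opening: 0.0296
t=23.2 pos [ 0.4566 -0.1024  0.2753] jaw -86.33 | wz -0.000  tx -0.08 ty -0.02 tz -0.27 cm  F [-18.6  -7.   15.2] open 0.0296
```

```bash
python3 -m creep '[{"tx":-0.15,"ty":0,"tz":0,"wx":0,"wy":0,"wz":0,"grip":2},{"tx":0,"ty":0,"tz":0,"wx":0,"wy":0,"wz":0,"grip":2}]'; python3 -m creep '[{"tx":-0.1,"ty":0,"tz":0.1,"wx":0,"wy":0,"wz":0,"grip":2},{"tx":0,"ty":0,"tz":0,"wx":0,"wy":0,"wz":0,"grip":2}]'; python3 -c "
from h import *
plan(bed(-.068,-.0833),-86.32,.278)
d=cam('top');crop(d,210,160,440,310,3.4,'t11.png'); W=cloud(d)
for y in (-.05,0,.05,.095):
    q=[W[int(round(v)),int(round(u))] for u,v in [proj(d,[*bed(x,y),.072]) for x in (-.008,0,.008)]]; print(y,np.round([p[2] for p in q],4))"
```

```text
time_s: 23.4
eef_pos: [0.456, -0.1023, 0.2754]
orientation: [[0.998, 0.064, -0.002], [0.064, -0.998, -0.001], [-0.002, 0.001, -1.0]]
ft_force: [-6.8, -6.5, 2.3]
opening: 0.0295
time_s: 23.57
eef_pos: [0.4555, -0.1024, 0.2748]
orientation: [[0.998, 0.064, -0.0], [0.064, -0.998, -0.001], [-0.0, 0.001, -1.0]]
ft_force: [-4.4, -5.7, 6.5]
opening: 0.0298
t=23.6 pos [ 0.4555 -0.1024  0.2748] jaw -86.31 | wz 0.000  tx 0.03 ty -0.01 tz -0.32 cm  F [-4.4 -5.7  6.5] open 0.0298
-0.05 [0.0747 0.0734 0.0745]
0 [0.4284 0.0753 0.0723]
0.05 [0.0759 0.0728 0.0752]
0.095 [0.0735 0.0746 0.0752]
```

```bash
python3 -m creep '[{"tx":-0.03,"ty":0,"tz":0.15,"wx":0,"wy":0,"wz":0,"grip":2},{"tx":-0.03,"ty":0,"tz":0.15,"wx":0,"wy":0,"wz":0,"grip":2},{"tx":0,"ty":0,"tz":0,"wx":0,"wy":0,"wz":0,"grip":2}]'; python3 -c "
from h import *
plan(bed(-.068,-.0833),-86.32,.278)
d=cam('scene');crop(d,300,160,420,270,6,'s12.png')"
```

```text
time_s: 23.87
eef_pos: [0.4547, -0.1024, 0.2718]
orientation: [[0.998, 0.064, -0.001], [0.064, -0.998, -0.001], [-0.001, 0.001, -1.0]]
ft_force: [-7.9, -5.5, 8.4]
opening: 0.0296
t=23.9 pos [ 0.4547 -0.1024  0.2718] jaw -86.31 | wz 0.000  tx 0.11 ty -0.02 tz -0.62 cm  F [-7.9 -5.5  8.4] open 0.0296
```

View pics/s12.png

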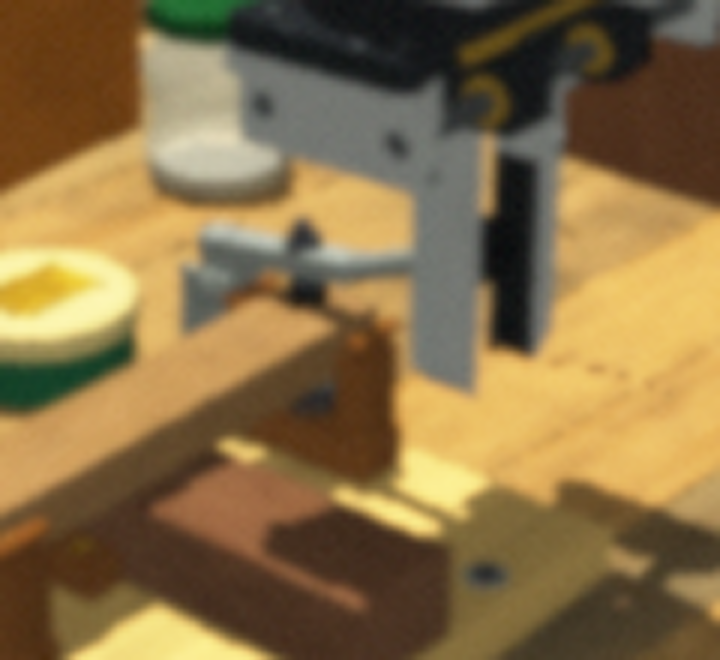

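The knob seems to have slid up between the pads, so the lever may not be fully down. I'll let go, rise, and measure the knob.

```bash
python3 -m creep '[{"tx":0,"ty":0,"tz":0,"wx":0,"wy":0,"wz":0,"grip":5.5},{"tx":0,"ty":0,"tz":0,"wx":0,"wy":0,"wz":0,"grip":5.5},{"tx":0,"ty":0,"tz":0,"wx":0,"wy":0,"wz":0,"grip":5.5},{"tx":0,"ty":0,"tz":0,"wx":0,"wy":0,"wz":0,"grip":5.5},{"tx":0,"ty":0,"tz":-3,"wx":0,"wy":0,"wz":0,"grip":5.5},{"tx":0,"ty":0,"tz":-4,"wx":0,"wy":0,"wz":0,"grip":5.5},{"tx":0,"ty":0,"tz":-4,"wx":0,"wy":0,"wz":0,"grip":5.5},{"tx":0,"ty":0,"tz":-3,"wx":0,"wy":0,"wz":0,"grip":5.5},{"tx":0,"ty":0,"tz":0,"wx":0,"wy":0,"wz":0,"grip":5.5},{"tx":0,"ty":0,"tz":0,"wx":0,"wy":0,"wz":0,"grip":5.5}]'; python3 - <<'E'
from h import *
plan(bed(0,.0858),-86.32,.42)
d=cam("scene");np.savez("sc13.npz",**d);crop(d,300,160,420,270,6,'s13.png'); W=cloud(d)
F=d["frame"].astype(int); dark=(F.max(-1)<70)
B=W-np.r_[O,0]; bx=B[...,:2]@BX; by=B[...,:2]@BY
m=dark&(abs(by+.085)<.03)&(bx<-.03)&(bx>-.1)&(W[...,2]>.06)&(W[...,2]<.15)
print(m.sum(), np.c_[bx[m],by[m],W[...,2][m]].mean(0) if m.sum() else 0, np.c_[bx[m],by[m],W[...,2][m]].min(0),np.c_[bx[m],by[m],W[...,2][m]].max(0))
E
```

```text
time_s: 24.75
eef_pos: [0.4553, -0.1017, 0.413]
orientation: [[0.998, 0.065, 0.003], [0.065, -0.998, -0.001], [0.003, 0.001, -1.0]]
ft_force: [-0.1, -0.2, -0.9]
opening: 0.0551
t=24.8 pos [ 0.4553 -0.1017  0.413 ] jaw -86.26 | wz 0.001  tx 6.84 ty -16.85 tz -0.70 cm  F [-0.1 -0.2 -0.9] open 0.0551
113 [-0.06937946 -0.07682136  0.11589809] [-0.07606878 -0.09560977  0.10637418] [-0.05646439 -0.06707206  0.12211072]
```

View pics/s13.png

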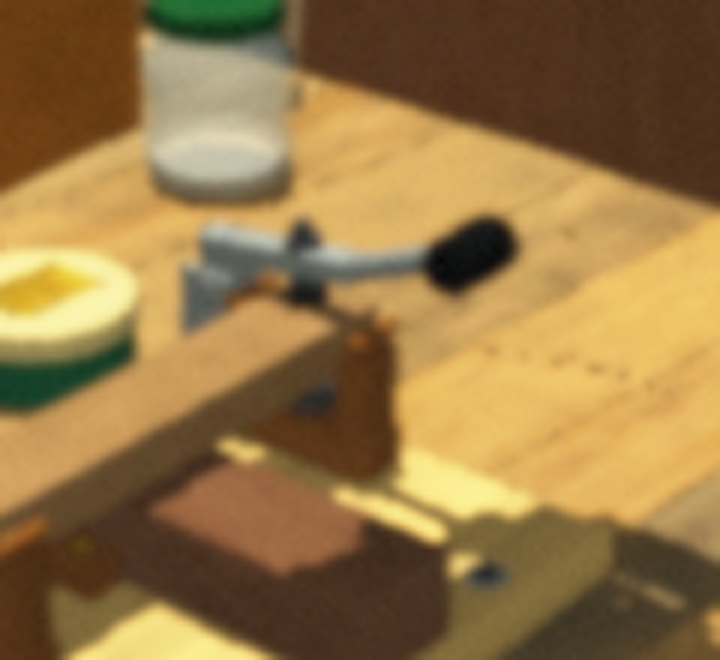

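The knob centre is at z≈112 mm, so lever_r ≈ 0.13: the foot only just touches the bar. I'll push down on the knob with closed fingers instead.

```bash
python3 -m creep '[{"tx":0.2,"ty":0,"tz":0,"wx":0,"wy":0,"wz":0,"grip":0},{"tx":0,"ty":0,"tz":0,"wx":0,"wy":0,"wz":0,"grip":0},{"tx":0,"ty":0,"tz":0,"wx":0,"wy":0,"wz":0,"grip":0},{"tx":0,"ty":0,"tz":1,"wx":0,"wy":0,"wz":0,"grip":0},{"tx":0,"ty":0,"tz":2,"wx":0,"wy":0,"wz":0,"grip":0},{"tx":0,"ty":0,"tz":2,"wx":0,"wy":0,"wz":0,"grip":0},{"tx":0,"ty":0,"tz":2,"wx":0,"wy":0,"wz":0,"grip":0},{"tx":0,"ty":0,"tz":1,"wx":0,"wy":0,"wz":0,"grip":0},{"tx":0,"ty":0,"tz":0,"wx":0,"wy":0,"wz":0,"grip":0},{"tx":0,"ty":0,"tz":0,"wx":0,"wy":0,"wz":0,"grip":0}]'
```

```text
time_s: 25.63
eef_pos: [0.4572, -0.1016, 0.3313]
orientation: [[0.998, 0.065, -0.001], [0.065, -0.998, 0.0], [-0.001, -0.001, -1.0]]
ft_force: [-0.2, -0.1, 0.3]
opening: 0.0005
```

```bash
python3 -m creep '[{"tx":0,"ty":0,"tz":0.4,"wx":0,"wy":0,"wz":0,"grip":0},{"tx":0,"ty":0,"tz":0.3,"wx":0,"wy":0,"wz":0,"grip":0},{"tx":0,"ty":0,"tz":0,"wx":0,"wy":0,"wz":0,"grip":0}]'; python3 -m creep '[{"tx":0,"ty":0,"tz":0.2,"wx":0,"wy":0,"wz":0,"grip":0},{"tx":0,"ty":0,"tz":0,"wx":0,"wy":0,"wz":0,"grip":0}]'
```

```text
time_s: 25.88
eef_pos: [0.4571, -0.1016, 0.3245]
orientation: [[0.998, 0.065, 0.0], [0.065, -0.998, -0.0], [0.0, 0.0, -1.0]]
ft_force: [0.0, -0.1, 0.0]
opening: 0.0008
time_s: 26.05
eef_pos: [0.4571, -0.1016, 0.3225]
orientation: [[0.998, 0.065, 0.0], [0.065, -0.998, 0.0], [0.0, -0.0, -1.0]]
ft_force: [-0.1, -0.6, 0.9]
opening: 0.0004
```

```bash
python3 -m creep '[{"tx":0,"ty":0,"tz":0.2,"wx":0,"wy":0,"wz":0,"grip":0},{"tx":0,"ty":0,"tz":0,"wx":0,"wy":0,"wz":0,"grip":0}]';python3 -m creep '[{"tx":0,"ty":0,"tz":0.2,"wx":0,"wy":0,"wz":0,"grip":0},{"tx":0,"ty":0,"tz":0,"wx":0,"wy":0,"wz":0,"grip":0}]'
```

```text
time_s: 26.22
eef_pos: [0.4572, -0.1017, 0.3206]
orientation: [[0.998, 0.065, 0.0], [0.065, -0.998, -0.0], [0.0, 0.0, -1.0]]
ft_force: [-2.1, 0.5, 6.5]
opening: 0.0006
time_s: 26.38
eef_pos: [0.4567, -0.1017, 0.3185]
orientation: [[0.998, 0.065, -0.001], [0.065, -0.998, -0.0], [-0.001, -0.0, -1.0]]
ft_force: [-6.6, -0.1, 9.3]
opening: 0.0004
```

```bash
python3 -m creep '[{"tx":0,"ty":0,"tz":0.2,"wx":0,"wy":0,"wz":0,"grip":0},{"tx":0,"ty":0,"tz":0,"wx":0,"wy":0,"wz":0,"grip":0}]';python3 -m creep '[{"tx":0,"ty":0,"tz":0.2,"wx":0,"wy":0,"wz":0,"grip":0},{"tx":0,"ty":0,"tz":0,"wx":0,"wy":0,"wz":0,"grip":0}]'
```

```text
time_s: 26.55
eef_pos: [0.4567, -0.1018, 0.3164]
orientation: [[0.998, 0.065, -0.002], [0.065, -0.998, -0.0], [-0.002, -0.0, -1.0]]
ft_force: [-6.5, -1.2, 8.1]
opening: 0.0006
time_s: 26.72
eef_pos: [0.4567, -0.1018, 0.3145]
orientation: [[0.998, 0.065, -0.002], [0.065, -0.998, -0.0], [-0.002, 0.0, -1.0]]
ft_force: [-5.5, -1.0, 8.0]
opening: 0.0007
```

```bash
python3 -m creep '[{"tx":-0.05,"ty":0,"tz":0.2,"wx":0,"wy":0,"wz":0,"grip":0},{"tx":-0.05,"ty":0,"tz":0.2,"wx":0,"wy":0,"wz":0,"grip":0},{"tx":0,"ty":0,"tz":0,"wx":0,"wy":0,"wz":0,"grip":0}]';python3 -m creep '[{"tx":-0.05,"ty":0,"tz":0.2,"wx":0,"wy":0,"wz":0,"grip":0},{"tx":0,"ty":0,"tz":0,"wx":0,"wy":0,"wz":0,"grip":0}]'
```

```text
time_s: 26.97
eef_pos: [0.4556, -0.1019, 0.3104]
orientation: [[0.998, 0.065, -0.002], [0.065, -0.998, -0.0], [-0.002, 0.0, -1.0]]
ft_force: [-6.2, -1.1, 7.9]
opening: 0.0003
time_s: 27.13
eef_pos: [0.4551, -0.1019, 0.3084]
orientation: [[0.998, 0.065, -0.002], [0.065, -0.998, -0.0], [-0.002, 0.0, -1.0]]
ft_force: [-6.6, -1.2, 8.5]
opening: 0.0001
```

```bash
python3 -m creep '[{"tx":0,"ty":0,"tz":0.15,"wx":0,"wy":0,"wz":0,"grip":0},{"tx":0,"ty":0,"tz":0,"wx":0,"wy":0,"wz":0,"grip":0}]';python3 -m creep '[{"tx":0,"ty":0,"tz":0.1,"wx":0,"wy":0,"wz":0,"grip":0},{"tx":0,"ty":0,"tz":0,"wx":0,"wy":0,"wz":0,"grip":0}]'
```

```text
time_s: 27.3
eef_pos: [0.4552, -0.1019, 0.307]
orientation: [[0.998, 0.065, -0.002], [0.065, -0.998, -0.0], [-0.002, 0.0, -1.0]]
ft_force: [-6.8, -0.2, 9.6]
opening: 0.0005
time_s: 27.47
eef_pos: [0.4551, -0.1019, 0.306]
orientation: [[0.998, 0.065, -0.002], [0.065, -0.998, -0.0], [-0.002, 0.0, -1.0]]
ft_force: [-7.3, -0.7, 10.2]
opening: 0.0008
```

```bash
python3 -m creep '[{"tx":0,"ty":0,"tz":0.1,"wx":0,"wy":0,"wz":0,"grip":0},{"tx":0,"ty":0,"tz":0,"wx":0,"wy":0,"wz":0,"grip":0}]';python3 -m creep '[{"tx":0,"ty":0,"tz":0,"wx":0,"wy":0,"wz":0,"grip":0},{"tx":0,"ty":0,"tz":-2,"wx":0,"wy":0,"wz":0,"grip":0},{"tx":0,"ty":0,"tz":-4,"wx":0,"wy":0,"wz":0,"grip":0},{"tx":0,"ty":0,"tz":-4,"wx":0,"wy":0,"wz":0,"grip":0},{"tx":0,"ty":0,"tz":-2,"wx":0,"wy":0,"wz":0,"grip":0},{"tx":0,"ty":0,"tz":0,"wx":0,"wy":0,"wz":0,"grip":0},{"tx":0,"ty":0,"tz":0,"wx":0,"wy":0,"wz":0,"grip":0}]'; python3 - <<'E'
from h import *
plan(bed(.0647,.0860),-86.32,.42)
d=cam("scene");crop(d,300,160,420,270,6,'s14.png'); W=cloud(d)
F=d["frame"].astype(int); dark=(F.max(-1)<70)
B=W-np.r_[O,0]; bx=B[...,:2]@BX; by=B[...,:2]@BY
m=dark&(abs(by+.085)<.03)&(bx<-.03)&(bx>-.1)&(W[...,2]>.06)&(W[...,2]<.15)
A=np.c_[bx[m],by[m],W[...,2][m]];print(m.sum(),A.mean(0),A.min(0),A.max(0))
m=dark&(abs(by-.085)<.03)&(bx<.1)&(bx>-.0)&(W[...,2]>.15)&(W[...,2]<.21)
A=np.c_[bx[m],by[m],W[...,2][m]];print("L",m.sum(),A.mean(0),A.min(0),A.max(0))
E
```

```text
time_s: 27.63
eef_pos: [0.4552, -0.1019, 0.3051]
orientation: [[0.998, 0.065, -0.002], [0.065, -0.998, -0.0], [-0.002, 0.0, -1.0]]
ft_force: [-7.5, -0.7, 11.1]
opening: 0.0006
time_s: 28.22
eef_pos: [0.4557, -0.1017, 0.4259]
orientation: [[0.998, 0.065, 0.002], [0.065, -0.998, -0.001], [0.002, 0.001, -1.0]]
ft_force: [-0.9, -0.5, -0.7]
opening: 0.0002
t=28.2 pos [ 0.4557 -0.1017  0.4259] jaw -86.26 | wz 0.001  tx 13.28 ty -16.88 tz 0.59 cm  F [-0.9 -0.5 -0.7] open 0.0002
106 [-0.07422109 -0.07685949  0.10036147] [-0.08105939 -0.09502526  0.09055695] [-0.0636561  -0.06791645  0.10667818]
L 163 [0.05811263 0.09080185 0.18137329] [0.05215094 0.07241922 0.16948105] [0.07086557 0.10175392 0.1885191 ]
```

View pics/s14.png

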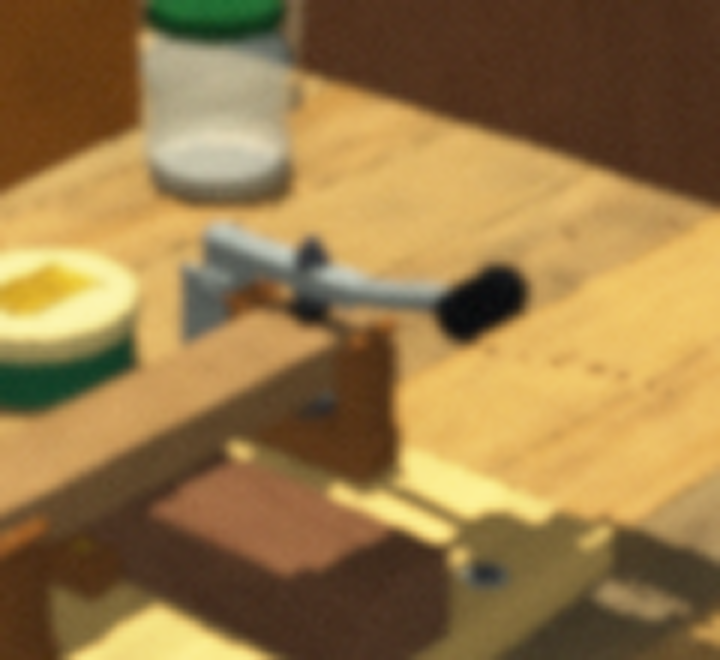

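Right lever is about at 0 and holding. Now the left knob.

```bash
python3 -m creep '[{"tx":1.2,"ty":-1.5,"tz":0,"wx":0,"wy":0,"wz":0,"grip":5.5},{"tx":2.4,"ty":-3.1,"tz":0,"wx":0,"wy":0,"wz":0,"grip":5.5},{"tx":2.4,"ty":-3.1,"tz":0,"wx":0,"wy":0,"wz":0,"grip":5.5},{"tx":2.4,"ty":-3.1,"tz":0,"wx":0,"wy":0,"wz":0,"grip":5.5},{"tx":2.4,"ty":-3.1,"tz":0,"wx":0,"wy":0,"wz":0,"grip":5.5},{"tx":1.6,"ty":-2,"tz":0,"wx":0,"wy":0,"wz":0,"grip":5.5},{"tx":0.8,"ty":-1,"tz":0,"wx":0,"wy":0,"wz":0,"grip":5.5},{"tx":0,"ty":0,"tz":0,"wx":0,"wy":0,"wz":0,"grip":5.5},{"tx":0,"ty":0,"tz":0,"wx":0,"wy":0,"wz":0,"grip":5.5},{"tx":0,"ty":0,"tz":0,"wx":0,"wy":0,"wz":0,"grip":5.5}]'; python3 -c "
from h import *
plan(bed(.0647,.0866),-86.32,.357)
d=cam('wrist');cv2.imwrite('pics/w5.png',d['frame'][:,:,::-1])"
```

```text
time_s: 29.1
eef_pos: [0.5759, 0.0742, 0.4243]
orientation: [[0.998, 0.064, -0.001], [0.064, -0.998, -0.001], [-0.001, 0.0, -1.0]]
ft_force: [-1.1, -0.5, 0.4]
opening: 0.0545
t=29.1 pos [0.5759 0.0742 0.4243] jaw -86.33 | wz -0.000  tx 0.15 ty -0.16 tz 6.73 cm  F [-1.1 -0.5  0.4] open 0.0545
```

View pics/w5.png

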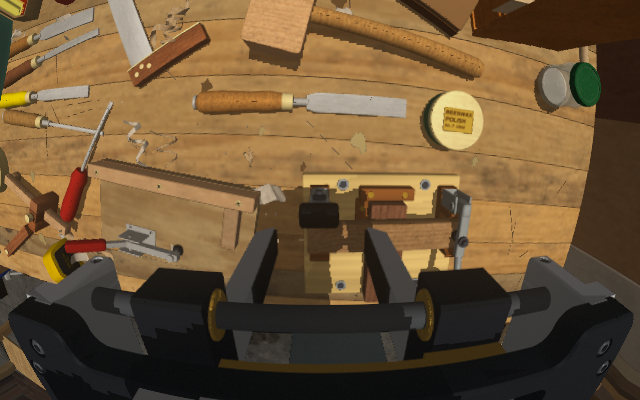

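The left knob at (319,214) is centred, same as the right one was. Down and close.

```bash
python3 -m creep '[{"tx":0.1,"ty":-0.15,"tz":2,"wx":0,"wy":0,"wz":0,"grip":5.5},{"tx":0,"ty":0,"tz":2,"wx":0,"wy":0,"wz":0,"grip":5.5},{"tx":0,"ty":0,"tz":1.7,"wx":0,"wy":0,"wz":0,"grip":5.5},{"tx":0,"ty":0,"tz":1,"wx":0,"wy":0,"wz":0,"grip":5.5},{"tx":0,"ty":0,"tz":0,"wx":0,"wy":0,"wz":0,"grip":5.5},{"tx":0,"ty":0,"tz":0,"wx":0,"wy":0,"wz":0,"grip":5.5}]'; python3 -m creep '[{"tx":0,"ty":0,"tz":0,"wx":0,"wy":0,"wz":0,"grip":2},{"tx":0,"ty":0,"tz":0,"wx":0,"wy":0,"wz":0,"grip":2},{"tx":0,"ty":0,"tz":0,"wx":0,"wy":0,"wz":0,"grip":2},{"tx":0,"ty":0,"tz":0,"wx":0,"wy":0,"wz":0,"grip":2},{"tx":0,"ty":0,"tz":0,"wx":0,"wy":0,"wz":0,"grip":2},{"tx":0,"ty":0,"tz":0,"wx":0,"wy":0,"wz":0,"grip":2}]'
```

```text
time_s: 29.65
eef_pos: [0.5772, 0.0765, 0.3584]
orientation: [[0.998, 0.064, -0.0], [0.064, -0.998, -0.0], [-0.0, 0.0, -1.0]]
ft_force: [-0.1, -0.4, 0.2]
opening: 0.0548
time_s: 30.15
eef_pos: [0.5775, 0.0761, 0.3586]
orientation: [[0.998, 0.064, 0.001], [0.064, -0.998, -0.001], [0.001, 0.001, -1.0]]
ft_force: [-0.9, -6.8, 5.9]
opening: 0.0299
```

```bash
python3 -m creep '[{"tx":-1.18,"ty":0.05,"tz":-0.2,"wx":0,"wy":0,"wz":0,"grip":2},{"tx":-1.19,"ty":0.05,"tz":-0.07,"wx":0,"wy":0,"wz":0,"grip":2},{"tx":-1.19,"ty":0,"tz":0.06,"wx":0,"wy":0,"wz":0,"grip":2},{"tx":-1.18,"ty":0,"tz":0.15,"wx":0,"wy":0,"wz":0,"grip":2},{"tx":-1.15,"ty":0,"tz":0.25,"wx":0,"wy":0,"wz":0,"grip":2},{"tx":-1.11,"ty":0,"tz":0.38,"wx":0,"wy":0,"wz":0,"grip":2},{"tx":-1.06,"ty":0,"tz":0.5,"wx":0,"wy":0,"wz":0,"grip":2},{"tx":0,"ty":0,"tz":0,"wx":0,"wy":0,"wz":0,"grip":2},{"tx":0,"ty":0,"tz":0,"wx":0,"wy":0,"wz":0,"grip":2}]'; python3 -c "
from h import *
plan(bed(-.068,.0866),-86.32,.284)
p=manip.read_state()['eef_pos'];b=tobed(p);x=(b[0]-.002-.038)*1e3;z=(p[2]-.18-.07)*1e3;print(b,x,z,np.hypot(x,z),np.arctan2(z,-x)-.254)
d=cam('scene');crop(d,240,100,440,300,3,'s15.png')"
```

```text
time_s: 30.9
eef_pos: [0.4964, 0.0706, 0.3481]
orientation: [[0.998, 0.065, 0.0], [0.065, -0.998, -0.001], [0.0, 0.001, -1.0]]
ft_force: [-7.6, -2.3, 13.5]
opening: 0.0294
t=30.9 pos [0.4964 0.0706 0.3481] jaw -86.27 | wz 0.001  tx -5.17 ty -0.01 tz 6.41 cm  F [-7.6 -2.3 13.5] open 0.0294
(np.float64(-0.016336875075842625), np.float64(0.0865441710968016)) -56.33687507584263 98.12329669882836 113.14603328600344 0.7956057984800038
```

View pics/s15.png

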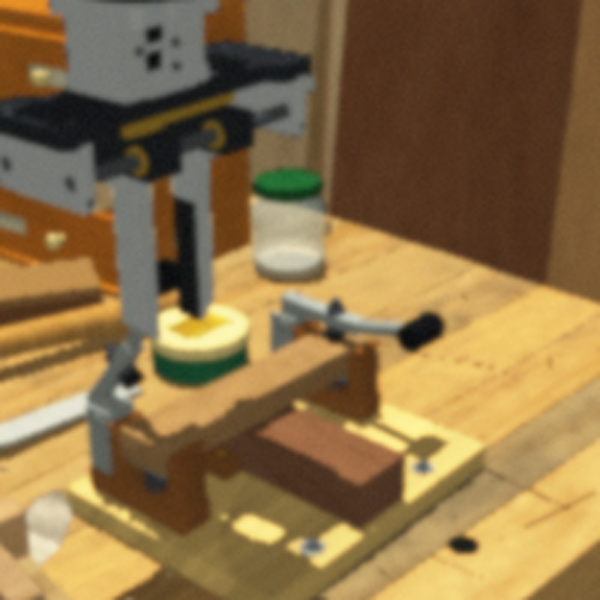

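```bash
python3 -m creep '[{"tx":-1.0,"ty":0,"tz":0.65,"wx":0,"wy":0,"wz":0,"grip":2},{"tx":-0.92,"ty":0,"tz":0.76,"wx":0,"wy":0,"wz":0,"grip":2},{"tx":-0.84,"ty":0,"tz":0.85,"wx":0,"wy":0,"wz":0,"grip":2},{"tx":-0.74,"ty":0,"tz":0.94,"wx":0,"wy":0,"wz":0,"grip":2},{"tx":-0.64,"ty":0,"tz":1,"wx":0,"wy":0,"wz":0,"grip":2},{"tx":-0.5,"ty":0,"tz":1,"wx":0,"wy":0,"wz":0,"grip":2},{"tx":-0.3,"ty":0,"tz":0.8,"wx":0,"wy":0,"wz":0,"grip":2},{"tx":0,"ty":0,"tz":0,"wx":0,"wy":0,"wz":0,"grip":2},{"tx":0,"ty":0,"tz":0,"wx":0,"wy":0,"wz":0,"grip":2}]'; python3 -c "
from h import *
plan(bed(-.066,.0866),-86.32,.284)
p=manip.read_state()['eef_pos'];b=tobed(p);x=(b[0]-.002-.038)*1e3;z=(p[2]-.18-.07)*1e3;print(b,x,z,np.hypot(x,z),np.arctan2(z,-x)-.254)"
```

```text
time_s: 31.7
eef_pos: [0.4466, 0.0673, 0.2867]
orientation: [[0.998, 0.065, -0.003], [0.065, -0.998, -0.001], [-0.003, 0.001, -1.0]]
ft_force: [-6.2, -3.6, -3.3]
opening: 0.0298
t=31.7 pos [0.4466 0.0673 0.2867] jaw -86.27 | wz 0.001  tx 0.02 ty -0.02 tz 0.27 cm  F [-6.2 -3.6 -3.3] open 0.0298
(np.float64(-0.0662457050236507), np.float64(0.0864485706888207)) -106.24570502365069 36.699089071769386 112.40539566528938 0.07858628639107074
```

```bash
python3 -m creep '[{"tx":0,"ty":0,"tz":0,"wx":0,"wy":0,"wz":0,"grip":5.5},{"tx":0,"ty":0,"tz":0,"wx":0,"wy":0,"wz":0,"grip":5.5},{"tx":0,"ty":0,"tz":0,"wx":0,"wy":0,"wz":0,"grip":5.5},{"tx":0,"ty":0,"tz":0,"wx":0,"wy":0,"wz":0,"grip":5.5},{"tx":0,"ty":0,"tz":-2,"wx":0,"wy":0,"wz":0,"grip":5.5},{"tx":0,"ty":0,"tz":-3,"wx":0,"wy":0,"wz":0,"grip":5.5},{"tx":0,"ty":0,"tz":-3,"wx":0,"wy":0,"wz":0,"grip":5.5},{"tx":0,"ty":0,"tz":-2,"wx":0,"wy":0,"wz":0,"grip":0},{"tx":0,"ty":0,"tz":0,"wx":0,"wy":0,"wz":0,"grip":0},{"tx":0,"ty":0,"tz":0,"wx":0,"wy":0,"wz":0,"grip":0}]'; python3 - <<'E'
from h import *
plan(bed(-.066,.0866),-86.32,.325)
d=cam("scene");crop(d,240,140,420,310,3.5,'s16.png'); W=cloud(d)
F=d["frame"].astype(int); dark=(F.max(-1)<70)
B=W-np.r_[O,0]; bx=B[...,:2]@BX; by=B[...,:2]@BY
for n,y in(("R",-.085),("L",.085)):
    m=dark&(abs(by-y)<.03)&(bx<-.03)&(bx>-.1)&(W[...,2]>.06)&(W[...,2]<.15)
    A=np.c_[bx[m],by[m],W[...,2][m]];print(n,m.sum(),A.mean(0),A.min(0),A.max(0))
E
```

```text
time_s: 32.53
eef_pos: [0.4477, 0.0677, 0.3882]
orientation: [[0.998, 0.065, 0.002], [0.065, -0.998, 0.0], [0.002, -0.0, -1.0]]
ft_force: [0.1, 0.3, 0.6]
opening: 0.0385
t=32.5 pos [0.4477 0.0677 0.3882] jaw -86.27 | wz 0.001  tx -0.09 ty 0.01 tz 6.32 cm  F [0.1 0.3 0.6] open 0.0385
R 103 [-0.07419951 -0.07671609  0.10048043] [-0.08062264 -0.09442686  0.09078449] [-0.06339825 -0.0679526   0.10646332]
L 188 [-0.06273572  0.09087698  0.12899298] [-0.06982854  0.07315669  0.11217051] [-0.03916822  0.10144064  0.13492041]
```

View pics/s16.png

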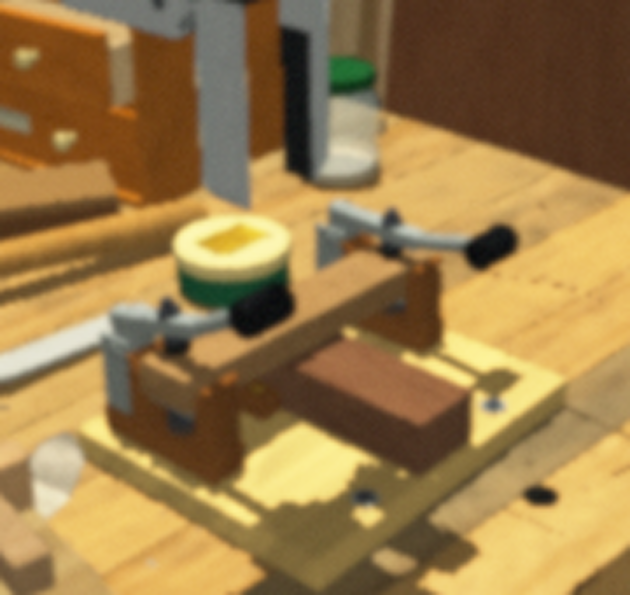

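Left lever ≈0.26, knob top at 135 mm. I'll push it down with closed fingers.

```bash
python3 -m creep '[{"tx":0.4,"ty":0,"tz":0,"wx":0,"wy":0,"wz":0,"grip":0},{"tx":0,"ty":0,"tz":0,"wx":0,"wy":0,"wz":0,"grip":0},{"tx":0,"ty":0,"tz":0,"wx":0,"wy":0,"wz":0,"grip":0},{"tx":0,"ty":0,"tz":0,"wx":0,"wy":0,"wz":0,"grip":0},{"tx":0,"ty":0,"tz":2,"wx":0,"wy":0,"wz":0,"grip":0},{"tx":0,"ty":0,"tz":2,"wx":0,"wy":0,"wz":0,"grip":0},{"tx":0,"ty":0,"tz":1,"wx":0,"wy":0,"wz":0,"grip":0},{"tx":0,"ty":0,"tz":0,"wx":0,"wy":0,"wz":0,"grip":0}]'; python3 -m creep '[{"tx":0,"ty":0,"tz":0.3,"wx":0,"wy":0,"wz":0,"grip":0},{"tx":-0.1,"ty":0,"tz":0.3,"wx":0,"wy":0,"wz":0,"grip":0},{"tx":-0.1,"ty":0,"tz":0.3,"wx":0,"wy":0,"wz":0,"grip":0},{"tx":0,"ty":0,"tz":0,"wx":0,"wy":0,"wz":0,"grip":0}]'
```

```text
time_s: 33.25
eef_pos: [0.451, 0.0678, 0.3354]
orientation: [[0.998, 0.065, -0.004], [0.065, -0.998, -0.0], [-0.004, -0.0, -1.0]]
ft_force: [-0.2, -0.3, -0.3]
opening: 0.0004
time_s: 33.58
eef_pos: [0.4492, 0.0679, 0.3288]
orientation: [[0.998, 0.065, -0.001], [0.065, -0.998, -0.0], [-0.001, 0.0, -1.0]]
ft_force: [-4.2, -0.5, 5.1]
opening: 0.0003
```

```bash
python3 -m creep '[{"tx":-0.1,"ty":0,"tz":0.3,"wx":0,"wy":0,"wz":0,"grip":0},{"tx":-0.1,"ty":0,"tz":0.3,"wx":0,"wy":0,"wz":0,"grip":0},{"tx":-0.1,"ty":0,"tz":0.3,"wx":0,"wy":0,"wz":0,"grip":0},{"tx":0,"ty":0,"tz":0,"wx":0,"wy":0,"wz":0,"grip":0}]';python3 -m creep '[{"tx":-0.05,"ty":0,"tz":0.3,"wx":0,"wy":0,"wz":0,"grip":0},{"tx":-0.05,"ty":0,"tz":0.3,"wx":0,"wy":0,"wz":0,"grip":0},{"tx":0,"ty":0,"tz":0,"wx":0,"wy":0,"wz":0,"grip":0}]'
```

```text
time_s: 33.92
eef_pos: [0.4462, 0.0676, 0.3198]
orientation: [[0.998, 0.065, -0.001], [0.065, -0.998, -0.0], [-0.001, 0.0, -1.0]]
ft_force: [-4.3, -0.5, 5.4]
opening: 0.0004
time_s: 34.17
eef_pos: [0.4453, 0.0675, 0.3138]
orientation: [[0.998, 0.065, -0.0], [0.065, -0.998, -0.0], [-0.0, 0.0, -1.0]]
ft_force: [-3.8, -0.6, 5.5]
opening: 0.0002
```

```bash
python3 -m creep '[{"tx":-0.05,"ty":0,"tz":0.2,"wx":0,"wy":0,"wz":0,"grip":0},{"tx":-0.05,"ty":0,"tz":0.2,"wx":0,"wy":0,"wz":0,"grip":0},{"tx":0,"ty":0,"tz":0,"wx":0,"wy":0,"wz":0,"grip":0}]';python3 -m creep '[{"tx":0,"ty":0,"tz":0.2,"wx":0,"wy":0,"wz":0,"grip":0},{"tx":0,"ty":0,"tz":0.1,"wx":0,"wy":0,"wz":0,"grip":0},{"tx":0,"ty":0,"tz":0,"wx":0,"wy":0,"wz":0,"grip":0}]'
```

```text
time_s: 34.42
eef_pos: [0.4442, 0.0675, 0.3099]
orientation: [[0.998, 0.065, -0.001], [0.065, -0.998, -0.0], [-0.001, 0.0, -1.0]]
ft_force: [-6.5, -1.1, 8.3]
opening: 0.0004
time_s: 34.67
eef_pos: [0.444, 0.0676, 0.3071]
orientation: [[0.998, 0.065, -0.002], [0.065, -0.998, -0.0], [-0.002, 0.0, -1.0]]
ft_force: [-12.4, 0.0, 17.1]
opening: 0.0007
```

```bash
python3 -m creep '[{"tx":0,"ty":0,"tz":0.1,"wx":0,"wy":0,"wz":0,"grip":0},{"tx":0,"ty":0,"tz":0,"wx":0,"wy":0,"wz":0,"grip":0}]';python3 -m creep '[{"tx":0,"ty":0,"tz":0.1,"wx":0,"wy":0,"wz":0,"grip":0},{"tx":0,"ty":0,"tz":0,"wx":0,"wy":0,"wz":0,"grip":0}]'
```

```text
time_s: 34.83
eef_pos: [0.4439, 0.0676, 0.3062]
orientation: [[0.998, 0.065, -0.002], [0.065, -0.998, -0.001], [-0.002, 0.0, -1.0]]
ft_force: [-15.9, -1.1, 22.8]
opening: 0.0003
time_s: 35.0
eef_pos: [0.4438, 0.0676, 0.3053]
orientation: [[0.998, 0.065, -0.002], [0.065, -0.998, -0.001], [-0.002, 0.001, -1.0]]
ft_force: [-18.7, -0.4, 26.0]
opening: 0.0003
```

The left lever is clamped (26 N at the handle). Back to the right lever to press it home.

```bash
python3 -m creep '[{"tx":0,"ty":0,"tz":-1,"wx":0,"wy":0,"wz":0,"grip":0},{"tx":0,"ty":0,"tz":-3,"wx":0,"wy":0,"wz":0,"grip":0},{"tx":0,"ty":0,"tz":-2,"wx":0,"wy":0,"wz":0,"grip":0},{"tx":0,"ty":0,"tz":0,"wx":0,"wy":0,"wz":0,"grip":0},{"tx":0,"ty":3.5,"tz":0,"wx":0,"wy":0,"wz":0,"grip":0},{"tx":0,"ty":3.5,"tz":0,"wx":0,"wy":0,"wz":0,"grip":0},{"tx":0,"ty":3.5,"tz":0,"wx":0,"wy":0,"wz":0,"grip":0},{"tx":0,"ty":3.5,"tz":0,"wx":0,"wy":0,"wz":0,"grip":0},{"tx":0,"ty":3,"tz":0,"wx":0,"wy":0,"wz":0,"grip":0},{"tx":0,"ty":0,"tz":0,"wx":0,"wy":0,"wz":0,"grip":0},{"tx":0,"ty":0,"tz":0,"wx":0,"wy":0,"wz":0,"grip":0},{"tx":0,"ty":0,"tz":0,"wx":0,"wy":0,"wz":0,"grip":0}]'; python3 - <<'E'
from h import *
plan(bed(-.0685,-.0833),-86.32,.312)
E
```

```text
time_s: 36.0
eef_pos: [0.4557, -0.1018, 0.3645]
orientation: [[0.998, 0.065, 0.0], [0.065, -0.998, 0.0], [0.0, -0.0, -1.0]]
ft_force: [-0.1, -0.8, 0.1]
opening: 0.0004
t=36.0 pos [ 0.4557 -0.1018  0.3645] jaw -86.25 | wz 0.001  tx -0.05 ty 0.04 tz 5.25 cm  F [-0.1 -0.8  0.1] open 0.0004
```

```bash
python3 -m creep '[{"tx":0,"ty":0,"tz":2,"wx":0,"wy":0,"wz":0,"grip":0},{"tx":0,"ty":0,"tz":2,"wx":0,"wy":0,"wz":0,"grip":0},{"tx":0,"ty":0,"tz":1,"wx":0,"wy":0,"wz":0,"grip":0},{"tx":0,"ty":0,"tz":0,"wx":0,"wy":0,"wz":0,"grip":0},{"tx":0,"ty":0,"tz":0,"wx":0,"wy":0,"wz":0,"grip":0}]';python3 -m creep '[{"tx":0,"ty":0,"tz":0.3,"wx":0,"wy":0,"wz":0,"grip":0},{"tx":0,"ty":0,"tz":0.3,"wx":0,"wy":0,"wz":0,"grip":0},{"tx":0,"ty":0,"tz":0.1,"wx":0,"wy":0,"wz":0,"grip":0},{"tx":0,"ty":0,"tz":0,"wx":0,"wy":0,"wz":0,"grip":0}]'
```

```text
time_s: 36.42
eef_pos: [0.4558, -0.1016, 0.3145]
orientation: [[0.998, 0.066, -0.001], [0.066, -0.998, 0.0], [-0.001, -0.0, -1.0]]
ft_force: [0.1, 0.5, 0.1]
opening: 0.0007
time_s: 36.75
eef_pos: [0.4558, -0.1022, 0.3076]
orientation: [[0.998, 0.065, 0.001], [0.065, -0.998, -0.0], [0.001, 0.0, -1.0]]
ft_force: [-0.2, 1.3, 3.3]
opening: 0.0003
```

```bash
python3 -m creep '[{"tx":0,"ty":0,"tz":0.1,"wx":0,"wy":0,"wz":0,"grip":0},{"tx":0,"ty":0,"tz":0,"wx":0,"wy":0,"wz":0,"grip":0}]';python3 -m creep '[{"tx":0,"ty":0,"tz":0.1,"wx":0,"wy":0,"wz":0,"grip":0},{"tx":0,"ty":0,"tz":0,"wx":0,"wy":0,"wz":0,"grip":0}]'
```

```text
time_s: 36.92
eef_pos: [0.4558, -0.1022, 0.3069]
orientation: [[0.998, 0.065, 0.001], [0.065, -0.998, -0.0], [0.001, 0.0, -1.0]]
ft_force: [-2.8, 1.6, 11.4]
opening: 0.0008
time_s: 37.08
eef_pos: [0.4557, -0.1023, 0.306]
orientation: [[0.998, 0.065, 0.0], [0.065, -0.998, -0.0], [0.0, 0.0, -1.0]]
ft_force: [-5.2, 0.4, 16.7]
opening: 0.0004
```

```bash
python3 -m creep '[{"tx":0,"ty":0,"tz":0.1,"wx":0,"wy":0,"wz":0,"grip":0},{"tx":0,"ty":0,"tz":0,"wx":0,"wy":0,"wz":0,"grip":0}]'; python3 -m creep '[{"tx":0,"ty":0,"tz":-1,"wx":0,"wy":0,"wz":0,"grip":0},{"tx":0,"ty":0,"tz":-3,"wx":0,"wy":0,"wz":0,"grip":0},{"tx":0,"ty":0,"tz":-4,"wx":0,"wy":0,"wz":0,"grip":0},{"tx":-2,"ty":3,"tz":-3,"wx":0,"wy":0,"wz":0,"grip":0},{"tx":-2,"ty":3.5,"tz":0,"wx":0,"wy":0,"wz":0,"grip":0},{"tx":-1,"ty":3.5,"tz":0,"wx":0,"wy":0,"wz":0,"grip":0},{"tx":0,"ty":3.5,"tz":0,"wx":0,"wy":0,"wz":0,"grip":0},{"tx":0,"ty":3,"tz":0,"wx":0,"wy":0,"wz":0,"grip":0},{"tx":0,"ty":0,"tz":0,"wx":0,"wy":0,"wz":0,"grip":0},{"tx":0,"ty":0,"tz":0,"wx":0,"wy":0,"wz":0,"grip":0}]'; python3 - <<'E'
from h import *
d=cam("top");crop(d,210,160,440,310,3.4,'t17.png'); W=cloud(d)
B=W-np.r_[O,0]; bx=B[...,:2]@BX; by=B[...,:2]@BY; z=W[...,2]
V,U=np.mgrid[:400,:640]
m=(abs(bx)<.014)&(abs(by)<.115)&(z>.06)&(z<.085)
for a in (-.06,-.03,0,.03,.06): s=m&(abs(by-a)<.01); print("bar z",a,np.median(z[s]).round(4))
s=m&(abs(by)<.06); print("bar len",by[(abs(bx)<.01)&(z>.06)&(z<.085)&(abs(by)<.13)].min(),by[(abs(bx)<.01)&(z>.06)&(z<.085)&(abs(by)<.13)].max())
s=(abs(by)<.06)&(abs(bx)<.03)&(z>.062)&(z<.08); P=np.c_[bx[s],by[s]].astype(np.float32)*1000; print("bar rect",cv2.minAreaRect(P))
s=(abs(by)<.045)&(bx<-.025)&(bx>-.13)&(z>.043)&(z<.056); P=np.c_[bx[s],by[s]].astype(np.float32)*1000; print("block front rect",cv2.minAreaRect(P),P[:,0].min(),P[:,1].min(),P[:,1].max())
F=d["frame"].astype(int)
d=cam("scene");crop(d,240,140,420,310,3.5,'s17.png'); W=cloud(d)
F=d["frame"].astype(int); dark=(F.max(-1)<70)
B=W-np.r_[O,0]; bx=B[...,:2]@BX; by=B[...,:2]@BY
for n,y in(("R",-.085),("L",.085)):
    m=dark&(abs(by-y)<.03)&(bx<-.03)&(bx>-.1)&(W[...,2]>.06)&(W[...,2]<.15)
    A=np.c_[bx[m],by[m],W[...,2][m]];print(n,m.sum(),A.mean(0),A.min(0),A.max(0))
print(manip.read_state()["ft_force"],manip.read_state()["time_s"])
E
```

```text
time_s: 37.25
eef_pos: [0.4556, -0.1023, 0.3051]
orientation: [[0.998, 0.065, -0.0], [0.065, -0.998, -0.0], [-0.0, 0.0, -1.0]]
ft_force: [-8.5, 1.1, 20.5]
opening: 0.0005
time_s: 38.08
eef_pos: [0.4182, -0.2678, 0.411]
orientation: [[0.998, 0.063, -0.0], [0.063, -0.998, 0.0], [-0.0, -0.0, -1.0]]
ft_force: [1.1, -0.0, -0.6]
opening: 0.0006
bar z -0.06 0.0691
bar z -0.03 0.0697
bar z 0 0.0692
bar z 0.03 0.0698
bar z 0.06 0.0698
bar len -0.0996253011571655 0.09969707859446504
bar rect ((-0.5270099639892578, -0.027698516845703125), (119.8245849609375, 34.922462463378906), 89.99846649169922)
block front rect ((-65.62811279296875, 1.1510486602783203), (45.079063415527344, 81.44469451904297), 89.60923767089844) -106.48023 -21.497515 23.662165
R 109 [-0.07421165 -0.07684937  0.10093918] [-0.0810651  -0.09609755  0.0907358 ] [-0.06311777 -0.06724327  0.10738504]
L 205 [-0.07363571  0.09069409  0.10224782] [-0.08003443  0.07160126  0.09094304] [-0.0592091   0.1013716   0.10959818]
[ 0.0708768   0.01212969 -0.16169891] 38.1833
```

View pics/t17.png

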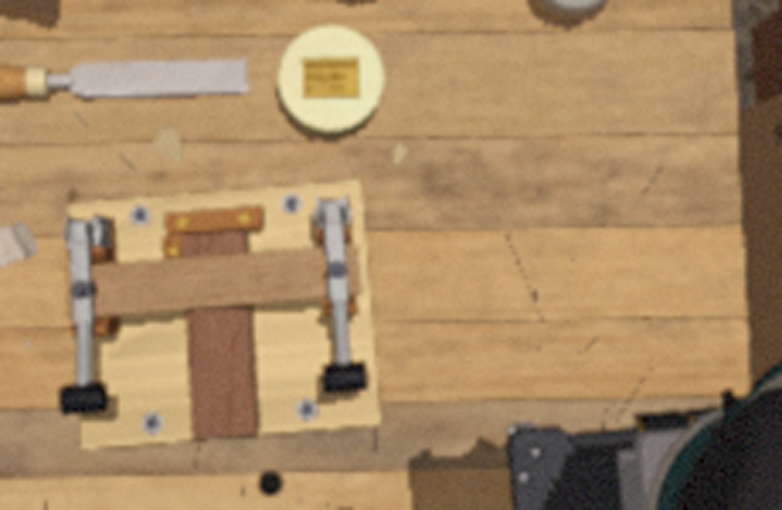

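View pics/s17.png

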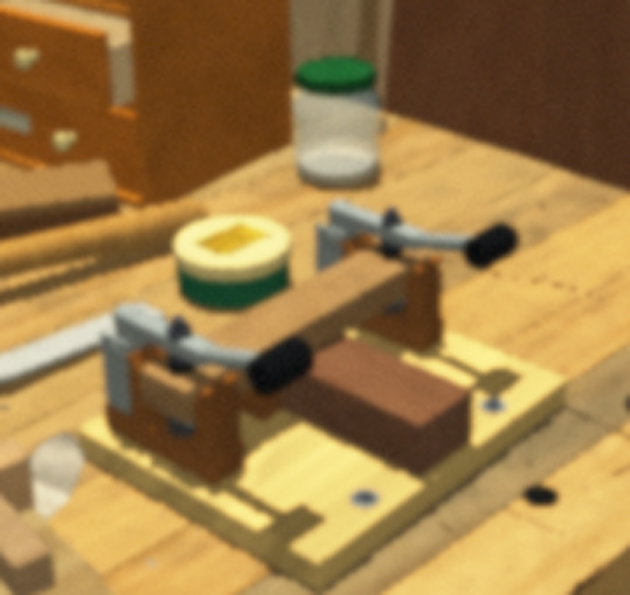

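All checks agree: the bar is flat with its top at 69.5 mm, both levers are about 0, and the block and bystanders are in place. Handing in.

```bash
python3 -c "
from plant import manip
print(manip.hand_in())"
```

```text
the job is handed in; nothing more can be done
None
```

The block is seated against both stops, the bar lies across it in both forks, and both hold-down levers are pressed fully down. The job is handed in. I took the last measurements at about 38 s of the 72 s allowed. `hand_in` gives no verdict, so I don't know the score.

**What I did:**
- **Block:** I gripped it, turned it and slid it until both the end stop and the side stop pushed back.
- **Bar:** I laid it in the forks with both levers still up. Its top measured 74 mm and it was centred lengthwise within 1 mm.
- **Levers:** I swung each one over by its knob, then pressed the knob from above with closed fingers, to 26 N on the left and 20 N on the right.

**Last checks:**
- **Bar:** it is flat at 69–70 mm along its length. That puts its centre at about 59.5 mm, and about 0.5 mm off in bed x.
- **Block:** it was at about bed (-36, +1) mm and within 0.01 rad of square once seated, and its front part measured the same at the end.
- **Levers:** both knobs are about 98–100 mm high, so both levers are within roughly 0.02 rad of 0.
- **Chisel, tin and mallet:** the chisel and tin look unmoved in the final picture. The mallet wasn't in that view, but the arm never went near it.
- **Robot:** it is clear of everything, with no force on the wrist.

**What went wrong or disagreed:**
- While gripped, the right knob slipped in the jaws, so the arm's position read 0 while the lever was really at about 0.13 rad. I saw this in the pictures and pressed it down from above; the left knob slipped too and got the same.
- The camera and the robot disagreed by about 2 mm in x and y, which I allowed for.
- I couldn't measure the force between bar and block directly; I judged it from the handle forces and the bar's height.

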